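# Load lens tubes into the drying chamber

### The job

Fit the perforated shelf plate into the drying chamber: it is longer than the opening, so tilt it in under the lip at one end, then lay it flat on both ledges, centred so that both of its ends lie under the lips. Then take the orange dust cap off every lens tube that wears one and set each cap, open side down, in a cell of the white tray, and stand all three bare lens tubes upright on the shelf plate. When everything is loaded, press the red purge pedal fully down to its stop for a moment and let it spring back; leave the beaker, the jar and the timer where they are.

Things in the scene. Friction and masses are not known exactly. Their poses are not given: they have to be found in the camera images.
- chamber: Fixed open-topped white drying chamber, outside 226 (x) x 134 (y) x 56 mm, walls 6 mm; origin: centre of its underside, z up. Across each x end lies an aluminium lip, z = 50 to 56 mm, reaching 28 mm inward from the inner face of the end wall, so the clear opening is 158 x 122 mm; below the lips the inside is 214 x 122 mm. A grey valve block with the red pedal is on its +y side, out to y = 123 mm
- chamber_ledges (a point): Point on the chamber's centre line, 30 mm above its underside, level with the tops of the two blue ledges; axes as the chamber's. The ledges lie under the lips at both x ends, each reaching 42 mm inward from the end wall; between them the box is deeper. From ledge top to lip underside is 20 mm
- shelf_grip (a point): Shelf plate: perforated aluminium, 178 (x) x 110 (y) x 5 mm, with a black upright grip bar across its middle, 12 mm thick (x), 44 mm long (y), its top 33 mm above the plate's underside; about 0.2 kg; starts flat on the worktop. Point: in the grip bar over the plate's centre, 22 mm above the underside; z up out of the plate. 20 mm longer than the chamber's opening; a half turn makes no difference
- tray: Loose white cap tray 48 (its x) x 136 (its y) x 10 mm with three square-ish open cells 40 x 40 mm in a row, cell centres at y = -44, 0 and 44 mm, cell floor 4 mm above the underside; origin at the centre of its underside; about 0.25 kg
- pedal (a joint): Red spring pedal on the valve block: angle in rad, 0 up at rest, 0.28 fully down on its stop; it springs back when let go. It takes about 2 N at the pad to start and 5 to 6 N to reach the stop
- pedal_pad (a point): Middle of the ribbed pressing area on top of the red pedal (plate 92 x 36 x 6 mm along the chamber's x), 65 mm from the hinge; sinks about 18 mm, on an arc, to the stop. Hinge axis along the chamber's y, at the chamber's x = 0, y = 97, z = 42 mm; the free end points to the chamber's -x and slopes up 0.15 rad at rest
- lens_a_mid (a point): Lens tube A: upright dark metal cylinder, thin brass band, 28 mm in diameter up to 42 mm above its underside (on a round foot 44 mm across, 6 mm high), then a neck 21 mm in diameter up to 54 mm with the glass; 0.13 kg. Point: on its axis 27 mm above its underside, z up. It may or may not wear its dust cap at the start
- cap_a_mid (a point): Loose orange dust cap of lens tube A: round cup, open below, 30 mm in diameter and 22 mm high, that covers the neck with 1.5 mm of play and rests by its rim on the tube's shoulder (42 mm above the tube's underside). Point: its centre, 11 mm above its rim, z up. Lifts straight off; 15 g. Two or three caps are present, each on its tube; the others are absent
- lens_b_mid (a point): Lens tube B: upright dark metal cylinder, thin brass band, 28 mm in diameter up to 42 mm above its underside (on a round foot 44 mm across, 6 mm high), then a neck 21 mm in diameter up to 54 mm with the glass; 0.13 kg. Point: on its axis 27 mm above its underside, z up. It may or may not wear its dust cap at the start
- cap_b_mid (a point): Loose orange dust cap of lens tube B: round cup, open below, 30 mm in diameter and 22 mm high, that covers the neck with 1.5 mm of play and rests by its rim on the tube's shoulder (42 mm above the tube's underside). Point: its centre, 11 mm above its rim, z up. Lifts straight off; 15 g. Two or three caps are present, each on its tube; the others are absent
- lens_c_mid (a point): Lens tube C: upright dark metal cylinder, thin brass band, 28 mm in diameter up to 42 mm above its underside (on a round foot 44 mm across, 6 mm high), then a neck 21 mm in diameter up to 54 mm with the glass; 0.13 kg. Point: on its axis 27 mm above its underside, z up. It may or may not wear its dust cap at the start
- cap_c_mid (a point): Loose orange dust cap of lens tube C: round cup, open below, 30 mm in diameter and 22 mm high, that covers the neck with 1.5 mm of play and rests by its rim on the tube's shoulder (42 mm above the tube's underside). Point: its centre, 11 mm above its rim, z up. Lifts straight off; 15 g. Two or three caps are present, each on its tube; the others are absent
- beaker: Glass beaker, 53 mm across, 70 mm high, a bystander; origin at the centre of its underside
- jar_red: Jar with red lid, 50 mm across, 72 mm high, a bystander; origin at the centre of its underside
- lab_timer: Small white lab timer, 72 x 62 x 19 mm, a bystander; origin at the centre of its underside
There are look-alikes about, which are no part of the job. What is shaped like the part that bears lens_a_mid but green or turquoise is not meant.

How it is judged:
On the way, in this order (a step that is already met when the one before it is completed fails the run):
1. the shelf plate lies flat on both ledges, both ends under the lips (x of shelf_grip in the frame of chamber between -0.008 and 0.008 m and y of shelf_grip in the frame of chamber between -0.01 and 0.01 m and z of shelf_grip in the frame of chamber between 0.0495 and 0.0545 m and angle between shelf_grip's own z axis and vertical below 0.035 rad and angle between the x axis of shelf_grip and the x axis of chamber, either way round below 0.12 rad), for 0.3 s.
2. all lens tubes stand bare on the seated shelf plate and every cap is in a cell of the tray (all of step 1 and x of lens_a_mid in the frame of shelf_grip between -0.08 and 0.08 m and y of lens_a_mid in the frame of shelf_grip between -0.052 and 0.052 m and z of lens_a_mid in the frame of shelf_grip between 0.0065 and 0.0135 m and angle between each of lens_a_mid, lens_b_mid, lens_c_mid's own z axis and vertical below 0.1 rad and x of cap_a_mid in the frame of tray between -0.016 and 0.016 m and y of cap_a_mid in the frame of tray between -0.06 and 0.06 m and z of cap_a_mid in the frame of tray between 0.011 and 0.019 m and angle between each of cap_a_mid, cap_b_mid, cap_c_mid's own z axis and vertical below 0.12 rad and x of lens_b_mid in the frame of shelf_grip between -0.08 and 0.08 m and y of lens_b_mid in the frame of shelf_grip between -0.052 and 0.052 m and z of lens_b_mid in the frame of shelf_grip between 0.0065 and 0.0135 m and x of cap_b_mid in the frame of tray between -0.016 and 0.016 m and y of cap_b_mid in the frame of tray between -0.06 and 0.06 m and z of cap_b_mid in the frame of tray between 0.011 and 0.019 m and x of lens_c_mid in the frame of shelf_grip between -0.08 and 0.08 m and y of lens_c_mid in the frame of shelf_grip between -0.052 and 0.052 m and z of lens_c_mid in the frame of shelf_grip between 0.0065 and 0.0135 m and x of cap_c_mid in the frame of tray between -0.016 and 0.016 m and y of cap_c_mid in the frame of tray between -0.06 and 0.06 m and z of cap_c_mid in the frame of tray between 0.011 and 0.019 m), for 0.3 s.
3. the pedal is pressed down to its stop with everything loaded (all of step 2 and value of joint pedal above 0.25 rad), for 0.2 s.
At the end, for the whole second after the job is handed in: The shelf plate lies flat (within 2 degrees) on both ledges under the lips, centred within 8 mm lengthwise and 10 mm across; all three lens tubes stand upright on it, every present cap stands open side down on the floor of a tray cell, and the pedal is up again (under 0.05 rad) (all of step 2 and value of joint pedal below 0.05 rad); the robot touches nothing.
It fails at once if the beaker is pushed more than 4 cm from its place or tipped over (distance of beaker from where it was at the start of the episode above 0.04 m or angle between beaker's own z axis and vertical above 0.5 rad).
It fails at once if the red-lidded jar is pushed more than 4 cm from its place or tipped over (distance of jar_red from where it was at the start of the episode above 0.04 m or angle between jar_red's own z axis and vertical above 0.5 rad).
It fails at once if the timer is pushed more than 4 cm from its place or tipped over (distance of lab_timer from where it was at the start of the episode above 0.04 m or angle between lab_timer's own z axis and vertical above 0.5 rad).
Of cap_a, cap_b, cap_c only 2 to 3 are there at a start; the rules pass over those that are not, and their reading is None.
At some moment in a run one of tray, lens_a, lens_b, lens_c may be knocked a few centimetres aside while the robot is not near it.
It also fails if it takes over 208 s, if anything falls off the work surface, if the arm or the gripper's body presses on something with over 40 N, if the wrist force passes 120 N, or if a joint passes its speed limit or range.

### The arm

A 7-joint arm with a two-finger parallel gripper is mounted at the origin on a cart in front of the work surface, level with it; the furniture and walls round the work are solid. World frame = base frame: x ahead of the robot, y to its left, z up, the work surface at z = 0. Lengths are in m, angles in rad, forces in N, time in s.
With the tool pointing down it reaches from about 0.425 to 0.875 m from the base axis. Payload 4.7 kg.
Tool frame: the origin (TCP) lies between the finger pads; the fingertips stand 8 mm ahead of it and the grasp point (between the pads) lies 11 mm behind it (env.tcp_to_tips is the distance from the TCP to the fingertips, in m); z points along the fingers, y is the line along which they close (so a half turn about z gives the same grasp; the last joint's range is limited). The gripper opens to 85 mm and grips with 20 to 120 N. Pads are 22 mm wide; open, the fingers measure 114 mm over their backs; the gripper's body (76 mm by 85 mm) begins 54 mm behind the grasp point. The pads swing forward as they close: fully open they stand 13 mm farther back than shut.
Start: joints at [1.132, 0.321, -0.07, 1.45, 0.023, 1.371, -0.057], TCP at [0.284, -0.585, 0.239] pointing down, gripper open.
Joint ranges: [-2.86, 2.86], [-0.3, 2.09], [-1.38, 1.24], [0.06, 2.45], [-1.56, 4.7], [0.09, 2.05], [-2.69, 2.69]. Speed limits (rad/s): [2.57, 2.57, 3.14, 3.14, 3.14, 3.14, 3.14].

### API

Orientations are given as [roll, pitch, yaw] about the fixed x, y, z axes, in that order (R = Rz(yaw) Ry(pitch) Rx(roll)).
In Python, from rig import env gives the robot as it stands. The module is installed in compiled form; this text tells all that it offers.
- The arm moves only by the shell command python3 -m handwheel 'ROWS' [FORCE]. ROWS is text: rows parted by semicolons, each of 7 numbers parted by spaces: the shift along the tool's x, y, z in m, then the turn, a rotation vector about the tool's x, y, z in degrees, then the opening, from -1 (shut) to 1 (fully open). A call has 1 to 12 rows; each row shifts and turns the commanded pose from where the row before left it, along the tool's axes as they then stand; what a row does not reach is not made up. A row lasts 1/8 s, in which the tool goes at most 62.5 mm and 10.7 degrees, less where a joint would pass 70% of its speed; a pose out of reach is approached as far as the arm can. A call with a gripper value outside its range is refused whole. The fingers move at their own pace and stop on an object; FORCE is the grip in N (left out, the last holds). Time passes only in rows, so rows that do not move let the fingers close. It gives the time, the measured TCP pose, the force, the opening and the grip force at its end, in the units of the state.
- env.get_obs(): the state, without advancing time (a new reading comes with each control period).
- env.read_camera(name): name is "scene" or "top" or "wrist"; returns (picture, depth): 384x512x3 uint8, blue, green, red; 384x512 float32, m along the optical axis (not along the pixel's ray), 0 where there is no reading.
- env.camera_params(name): a dict with "fx", "fy", "cx", "cy" (pixels), "distortion" ([k1, k2, p1, p2, k3] as OpenCV has them; the pictures are not rectified), "camera_from_world" (4x4, takes a point from world to camera coordinates). Camera axes: x right, y up, looking along -z (the intrinsics and any distortion apply to the point x, -y, -z); pixel columns grow to the right and rows downward; lengths in m; the calibration is good to about 2 mm. A picture is of the moment at which its call begins: read the wrist's pose just before it. camera_params takes no time and is no camera call; for the wrist camera it gives the pose at the moment of the call.
- env.hand_in(): hands the job in; it is judged then, once.
Trained networks look in the newest picture that a camera, given by its name, has taken for a name from the list of things; names that differ only in an ending like _2 or _b are one class to them, and where a whole thing is asked for, a point or a joint stands for the part that bears it (a point fixed in the world has none). Each returns a list of dicts, best first, with "confidence" (0 to 1); they miss things now and then, are a little off and sometimes report something else, mostly with a low value. They report only what shows in the picture. A call takes as long as a camera call. They do not tell look-alikes from the thing itself.
- env.look_for(query, camera): "extent" ([centre column, centre row, width, height] in pixels, round what is visible of it).
- env.mark_of(query, camera): "pixel" ([column, row] in pixels: a listed point, or the origin of a listed thing).
The state is a dict: "t": time; "joint_positions": joint angles; "joint_vel": joint speeds; "effort": joint torques, N m; "tool_pos": TCP position; "tcp_rot": TCP orientation; "contact_force": force on the tool from outside, world axes, zero at the start; "torque": the same for the moment, N m; "gripper_width": finger opening in m; "grip_force": force on a finger pad.
Only numpy, scipy, OpenCV 4.12 (cv2) and the standard library are available. Lean on these libraries where they do the work, as an engineer would, in place of code of your own. Each camera call takes 0.05 s, during which the arm holds its last target. There are 200 camera calls.

## Working session

There is one attempt and no reset: what is moved stays moved. The work goes in short steps, Python scripts to look and compute and a shell command to move; the robot and the scene stay as the last step left them, time stands still between calls to the robot, and variables do not carry over. Pictures are saved under pics/ and viewed, at most 14 in all, crops included, and the job is handed in when it is done.

```bash
mkdir -p pics; cat > h.py <<'E'
import numpy as np, cv2
from rig import env
from scipy.spatial.transform import Rotation as R
def ray(cam,px,P=None):
    p=P or env.camera_params(cam)
    K=np.array([[p['fx'],0,p['cx']],[0,p['fy'],p['cy']],[0,0,1.]])
    u=cv2.undistortPoints(np.array([[px]],float),K,np.array(p['distortion'],float))[0,0]
    T=np.linalg.inv(np.array(p['camera_from_world']))
    d=T[:3,:3]@np.array([u[0],-u[1],-1.]); return T[:3,3],d
def at_z(cam,px,z,P=None):
    o,d=ray(cam,px,P); return o+d*(z-o[2])/d[2]
def at_depth(cam,px,dep,P=None):
    o,d=ray(cam,px,P); return o+d*dep
def tri(rs):
    A=np.zeros((3,3));b=np.zeros(3)
    for o,d in rs:
        d=d/np.linalg.norm(d);M=np.eye(3)-np.outer(d,d);A+=M;b+=M@o
    return np.linalg.solve(A,b)
def tool():
    s=env.get_obs(); return np.array(s['tool_pos']),R.from_euler('xyz',s['tcp_rot']),s
E
python3 - <<'E'
from h import *
s=env.get_obs();print(s)
for c in('scene','top'):
    im,d=env.read_camera(c);cv2.imwrite(f'pics/{c}0.png',im);np.save(f'{c}0.npy',d)
    for q in['chamber','shelf_grip','tray','pedal_pad','lens_a_mid','cap_a_mid','beaker','jar_red','lab_timer']:
        for r in env.mark_of(q,c)[:6]:
            if r['confidence']<.25: continue
            px=r['pixel'];i,j=int(round(px[1])),int(round(px[0]))
            dd=d[min(max(i,0),383),min(max(j,0),511)]
            print(c,q,round(r['confidence'],2),np.round(px,1),np.round(at_depth(c,px,dd),3))
E
```

```text
{'t': 0.0, 'joint_positions': array([ 1.13211796,  0.32179613, -0.07006162,  1.45165385,  0.02262476,
        1.37078   , -0.05687506]), 'joint_vel': array([ 0.00078308,  0.00078298, -0.00111505,  0.00051658, -0.00120061,
        0.0016978 , -0.00111396]), 'effort': array([ 6.39823384e-05, -4.93584788e+01, -3.82110178e-01, -3.14333367e+01,
        1.29558099e-02,  1.15460236e-02,  5.10636312e-06]), 'tool_pos': array([ 0.28406765, -0.5840787 ,  0.23825137]), 'tcp_rot': array([-3.13974608e+00,  1.28295284e-04,  4.52816536e-01]), 'contact_force': array([ 0.00954642, -0.41822106, -0.87802017]), 'torque': array([ 0.04431304,  0.00341194, -0.02076984]), 'grip_force': 0.0, 'gripper_width': 0.08542634212844684}
scene chamber 0.86 [305.  255.6] [ 0.54  -0.19   0.018]
scene chamber 0.6 [190.8 161. ] [0.598 0.282 0.054]
scene shelf_grip 0.93 [205.8 212. ] [0.485 0.096 0.028]
scene shelf_grip 0.55 [301.1 256.8] [ 0.53  -0.186  0.019]
scene tray 0.67 [135.8 206.1] [0.389 0.284 0.006]
scene tray 0.66 [298.6 347.6] [ 0.342 -0.317  0.017]
scene pedal_pad 0.65 [255.1 236.6] [ 0.484 -0.082  0.052]
sce
[... 596 characters left out ...]
.028]
top tray 0.92 [169.5 253.4] [0.398 0.302 0.004]
top pedal_pad 0.51 [282.8 230.8] [ 0.469 -0.081  0.061]
top lens_a_mid 0.57 [197.7 183.6] [0.631 0.203 0.047]
top lens_a_mid 0.41 [174.8 194.4] [0.595 0.28  0.044]
top lens_a_mid 0.41 [144.2 182.9] [0.634 0.383 0.053]
top lens_a_mid 0.28 [150.7 219.9] [0.508 0.355 0.068]
top cap_a_mid 0.57 [233.5 140.4] [0.792 0.083 0.003]
top cap_a_mid 0.5 [169.8 190.1] [0.608 0.295 0.06 ]
top beaker 0.54 [233.3 140.4] [ 0.792  0.084 -0.   ]
top jar_red 0.65 [151.7 219.9] [0.509 0.355 0.054]
top jar_red 0.51 [270.8 140. ] [ 0.781 -0.046  0.046]
top lab_timer 0.78 [350.6 266.3] [ 0.35  -0.312  0.014]
top lab_timer 0.34 [281.  231.6] [ 0.467 -0.075  0.058]
```

```bash
python3 - <<'E'
import cv2
im=cv2.imread('pics/top0.png');cv2.imwrite('pics/top0c.png',cv2.resize(im[110:310,110:390],(800,571),interpolation=cv2.INTER_CUBIC))
E
```

```text
(no output)
```

View pics/top0c.png

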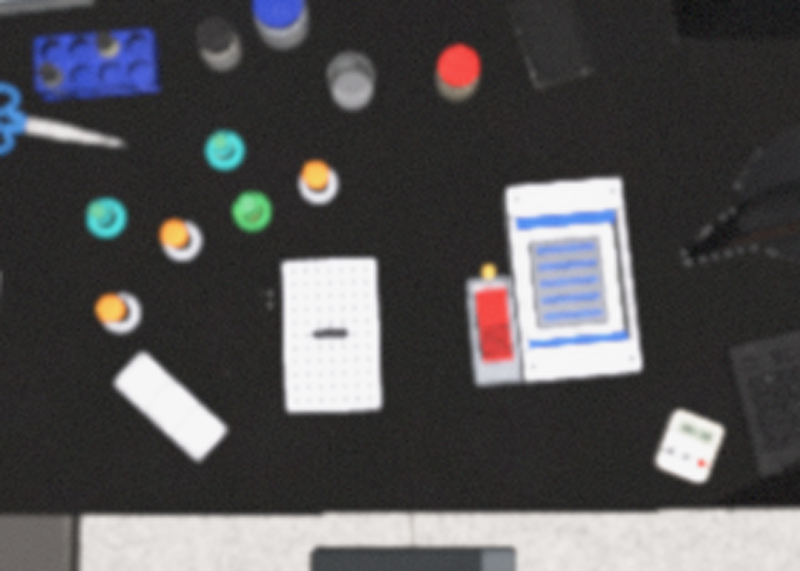

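View pics/scene0.png

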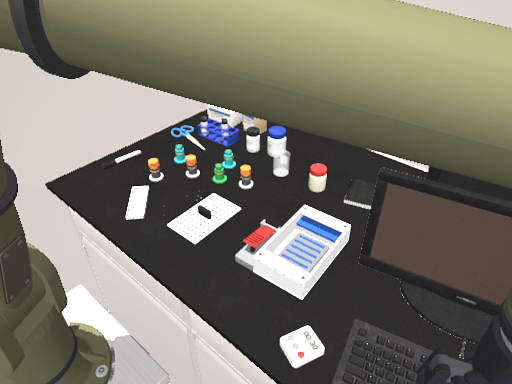

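The top view shows three orange-capped tubes with white feet at (220,173), (171,193) and (149,218). The green and turquoise look-alikes without caps are at (198,184), (189,162) and (147,186), so the orange-capped three are the ones meant. Next I move the wrist camera over the chamber.

```bash
cat >> h.py <<'E'
def go(pos,rpy_deg=None):
    """print the shift in present tool axes, then turn (rotvec deg, body) to target"""
    p,r,s=tool(); d=r.inv().apply(np.array(pos)-p)
    t=np.zeros(3) if rpy_deg is None else (r.inv()*R.from_euler('xyz',rpy_deg,degrees=True)).as_rotvec(degrees=True)
    print('shift',np.round(d,4),'turn',np.round(t,2),'now',np.round(p,4),np.round(np.degrees(s['tcp_rot']),2))
def snap(n):
    P=env.camera_params('wrist'); im,d=env.read_camera('wrist'); cv2.imwrite(f'pics/{n}.png',im); np.save(f'{n}.npy',d)
    import pickle; pickle.dump(P,open(f'{n}.pkl','wb')); return P,im,d
def marks(n,qs,P,d,th=.25):
    for q in qs:
        for r in env.mark_of(q,'wrist')[:6]:
            if r['confidence']<th: continue
            px=r['pixel'];i,j=np.clip(int(round(px[1])),0,383),np.clip(int(round(px[0])),0,511)
            print(n,q,round(r['confidence'],2),np.round(px,1),'depth',np.round(at_depth('wrist',px,d[i,j],P),3))
E
python3 -m handwheel '0 0 -.06 0 0 0 1;0 0 -.06 0 0 0 1;.045 -.037 -.004 0 0 0 1;.045 -.037 -.004 0 0 0 1;.045 -.037 -.004 0 0 0 1;.045 -.037 -.004 0 0 0 1;.045 -.037 -.004 0 0 0 1;.045 -.037 -.004 0 0 0 1;.045 -.037 -.004 0 0 0 1;.045 -.037 -.004 0 0 0 1;.045 -.037 -.004 0 0 0 1;0 0 0 0 0 -10 1'
python3 -m handwheel '0 0 0 0 0 -10.6 1;0 0 0 0 0 -10.6 1;0 0 0 0 0 -10.6 1;0 0 0 0 0 -10.6 1;0 0 0 0 0 -10.6 1;0 0 0 0 0 -4 1;0 0 0 0 0 0 1;0 0 0 0 0 0 1'
python3 - <<'E'
from h import *
P,im,d=snap('w1'); print(np.round(np.linalg.inv(P['camera_from_world']),3),P['fx'],P['distortion'])
marks('w1',['chamber','chamber_ledges','shelf_grip','pedal_pad'],P,d)
go([.55,-.17,.40],[180,0,95])
E
```

```text
t: 2.5
tool_pos: [0.5045, -0.1015, 0.3961]
tcp_rot: [3.142, -0.002, 0.642]
contact_force: [0.2, -1.1, -0.2]
gripper_width: 0.0855
grip_force: 0.0
t: 3.5
tool_pos: [0.5028, -0.1079, 0.3954]
tcp_rot: [3.141, 0.0, 1.621]
contact_force: [0.1, 0.8, -0.7]
gripper_width: 0.0853
grip_force: 0.0
[[ 0.999 -0.046 -0.015  0.499]
 [ 0.049  0.955  0.292 -0.034]
 [ 0.001 -0.293  0.956  0.529]
 [ 0.     0.     0.     1.   ]] 275.6658259029817 [0.00406808 0.         0.         0.         0.        ]
w1 chamber 0.81 [278.  185.3] depth [ 0.554 -0.173  0.017]
w1 chamber_ledges 0.93 [275.5 189. ] depth [ 0.55  -0.18   0.019]
w1 shelf_grip 0.56 [252.8  15.5] depth [0.492 0.106 0.032]
w1 pedal_pad 0.72 [240.6 140.8] depth [ 0.481 -0.088  0.054]
shift [-0.0644  0.0439 -0.0047] turn [-0.    0.01 -2.08] now [ 0.5028 -0.1079  0.3953] [1.800e+02 1.000e-02 9.292e+01]
```

View pics/w1.png

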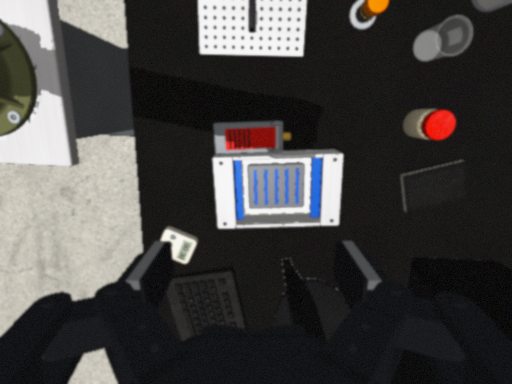

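The wrist view (x right, y up) shows the chamber at (278,187), the pedal at (245,138) and the shelf at the top around (252,20). I'll fit the chamber rim from the depth points, then move towards the shelf.

```bash
cat >> h.py <<'E'
def cloud(P,d):
    v,u=np.mgrid[0:384,0:512]
    K=np.array([[P['fx'],0,P['cx']],[0,P['fy'],P['cy']],[0,0,1.]])
    n=cv2.undistortPoints(np.stack([u,v],-1).reshape(-1,1,2).astype(float),K,np.array(P['distortion'],float))[:,0]
    c=np.c_[n[:,0],-n[:,1],-np.ones(len(n))]*d.reshape(-1,1)
    T=np.linalg.inv(np.array(P['camera_from_world'])); W=c@T[:3,:3].T+T[:3,3]; W[d.ravel()<=0]=np.nan
    return W.reshape(384,512,3)
def rect(pts):
    (c,s,a)=cv2.minAreaRect(pts[:,:2].astype(np.float32)); b=cv2.boxPoints((c,s,a))
    e=[b[1]-b[0],b[2]-b[1]]; l=max(e,key=np.linalg.norm); y=np.degrees(np.arctan2(l[1],l[0]))
    return np.round(c,4),np.round(s,4),round((y+90)%180-90,2)
def sel(W,im,box,zr,blk=None):
    x0,x1,y0,y1=box; m=(W[...,0]>x0)&(W[...,0]<x1)&(W[...,1]>y0)&(W[...,1]<y1)&(W[...,2]>zr[0])&(W[...,2]<zr[1])
    if blk is not None: m&=blk
    m=cv2.morphologyEx(m.astype(np.uint8),cv2.MORPH_OPEN,np.ones((2,2)))>0
    return W[m]
def px_bound(P,im,mask,z):
    """min-area rect of largest image blob's contour projected to plane z"""
    cs,_=cv2.findContours(mask.astype(np.uint8),cv2.RETR_EXTERNAL,cv2.CHAIN_APPROX_NONE); c=max(cs,key=cv2.contourArea)[:,0]
    return np.array([at_z('wrist',p.astype(float),z,P) for p in c])
E
python3 - <<'E'
from h import *
import pickle
P=pickle.load(open('w1.pkl','rb'));d=np.load('w1.npy');im=cv2.imread('pics/w1.png');W=cloud(P,d)
q=sel(W,im,(.4,.7,-.3,-.04),(.05,.062)); print('rim',rect(q),np.median(q[:,2]),len(q))
hsv=cv2.cvtColor(im,cv2.COLOR_BGR2HSV)
wh=(hsv[...,1]<60)&(hsv[...,2]>175)
q=sel(W,im,(.4,.7,-.3,-.04),(.05,.062),wh); print('rim white',rect(q),np.median(q[:,2]),len(q))
bl=(hsv[...,0]>95)&(hsv[...,0]<130)&(hsv[...,1]>120)
q=sel(W,im,(.4,.7,-.3,-.04),(.02,.04),bl); print('ledge',rect(q),np.median(q[:,2]),len(q))
rd=((hsv[...,0]<8)|(hsv[...,0]>172))&(hsv[...,1]>120)
q=sel(W,im,(.4,.7,-.2,0),(.03,.08),rd); print('pedal',rect(q),q[:,2].min(),q[:,2].max(),len(q))
E
python3 -m handwheel '.05 0 0 0 0 0 1;.05 0 0 0 0 0 1;.05 0 0 0 0 0 1;0 0 0 0 0 0 1;0 0 0 0 0 0 1'
python3 - <<'E'
from h import *
P,im,d=snap('w2');W=cloud(P,d)
marks('w2',['chamber','shelf_grip','pedal_pad','lens_a_mid','cap_a_mid','tray'],P,d)
hsv=cv2.cvtColor(im,cv2.COLOR_BGR2HSV); wh=(hsv[...,1]<60)&(hsv[...,2]>150)
q=sel(W,im,(.35,.62,0,.2),(-.004,.012),wh); print('shelf',rect(q),np.median(q[:,2]),len(q))
q=sel(W,im,(.35,.62,0,.2),(.02,.045)); print('bar',rect(q),np.median(q[:,2]),len(q))
q=sel(W,im,(.4,.7,-.3,-.04),(.05,.062),wh&(hsv[...,2]>175)); print('rim white',rect(q),np.median(q[:,2]),len(q))
go([.488,.104,.3],[180,0,90])
E
```

```text
rim (array([ 0.5565, -0.1648]), array([0.2504, 0.2049]), np.float32(4.49)) nan 3940
rim white (array([ 0.5585, -0.1886]), array([0.2483, 0.1536]), np.float32(5.4)) nan 2991
ledge (array([ 0.5544, -0.1796]), array([0.1618, 0.1146]), np.float32(4.83)) nan 980
pedal (array([ 0.4984, -0.0862]), array([0.0868, 0.04  ]), np.float32(4.79)) nan nan 1045
t: 4.38
tool_pos: [0.4952, 0.0413, 0.3953]
tcp_rot: [3.142, 0.001, 1.622]
contact_force: [0.7, -1.4, 0.1]
gripper_width: 0.0854
grip_force: 0.0
w2 chamber 0.87 [273.9 251.6] depth [ 0.549 -0.167  0.018]
w2 shelf_grip 0.91 [252.  112.8] depth [0.49  0.108 0.033]
w2 pedal_pad 0.93 [243.8 222.6] depth [ 0.484 -0.09   0.053]
w2 lens_a_mid 0.93 [346.6  54.8] depth [0.633 0.202 0.055]
w2 lens_a_mid 0.68 [398.2  34.3] depth [0.709 0.235 0.053]
w2 cap_a_mid 0.33 [252.4 110.9] depth [0.491 0.111 0.033]
w2 tray 0.49 [182.4 304. ] depth [ 0.356 -0.307  0.017]
shelf (array([0.4889, 0.1476]), array([0.1821, 0.0509]), np.float32(10.59)) nan 2586
bar (array([0.4918, 0.1076]), array([0.0111, 0.0438]), np.float32(-87.08)) nan 180
rim white (array([ 0.5092, -0.1629]), array([0.2317, 0.3539]), np.float32(-64.64)) nan 2464
shift [ 0.0631 -0.0041  0.0952] turn [-0.01 -0.    2.86] now [0.4952 0.0412 0.3952] [-1.7999e+02 -1.0000e-02  9.2860e+01]
```

View pics/w2.png

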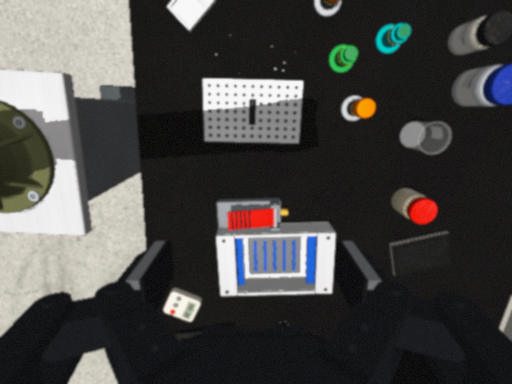

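The second wrist view shows the shelf at (252,112), green and turquoise decoys at (343,57) and (393,38), an orange cap at (365,107), the jar at (415,207), and the chamber at (275,260). Now closer views of the chamber and shelf.

```bash

python3 -m handwheel '-.06 .0095 0 0 0 0 1;-.06 .0095 0 0 0 0 1;-.06 .0095 0 0 0 0 1;-.062 .0095 0 0 0 0 1;0 0 .048 0 0 0 1;0 0 .047 0 0 0 1;0 0 0 0 0 0 1;0 0 0 0 0 0 1;0 0 0 0 0 0 1'
python3 - <<'E'
from h import *
P,im,d=snap('w3');marks('w3',['chamber','chamber_ledges','pedal_pad'],P,d)
E
python3 -m handwheel '.06 -.008 0 0 0 0 1;.06 -.008 0 0 0 0 1;.06 -.008 0 0 0 0 1;.06 -.008 0 0 0 0 1;.015 -.008 .04 0 0 0 1;0 0 .04 0 0 0 1;0 0 0 0 0 0 1;0 0 0 0 0 0 1;0 0 0 0 0 0 1'
python3 - <<'E'
from h import *
P,im,d=snap('w4');marks('w4',['shelf_grip'],P,d);W=cloud(P,d)
q=sel(W,im,(.35,.62,0,.2),(.02,.045)); print('bar',rect(q),np.nanmedian(q[:,2]),len(q))
a=cv2.imread('pics/w3.png');cv2.imwrite('pics/w34.png',np.hstack([cv2.resize(a,(400,300)),cv2.resize(im,(400,300))]))
E
```

```text
t: 5.85
tool_pos: [0.5467, -0.1978, 0.3031]
tcp_rot: [3.138, 0.002, 1.622]
contact_force: [-0.5, -0.6, 0.2]
gripper_width: 0.0853
grip_force: 0.0
w3 chamber 0.77 [258.5 142.6] depth [ 0.555 -0.173  0.017]
w3 chamber_ledges 0.84 [257.1 147.9] depth [ 0.553 -0.181  0.017]
w3 pedal_pad 0.64 [203.7  74.9] depth [ 0.479 -0.086  0.055]
t: 7.18
tool_pos: [0.4938, 0.0548, 0.2222]
tcp_rot: [3.138, 0.0, 1.621]
contact_force: [-0.6, -0.5, 0.4]
gripper_width: 0.0854
grip_force: 0.0
w4 shelf_grip 0.91 [253.2 124.9] depth [0.492 0.111 0.033]
bar (array([0.4918, 0.1075]), array([0.012, 0.046]), np.float32(-87.99)) 0.032021877167728086 389
```

View pics/w34.png

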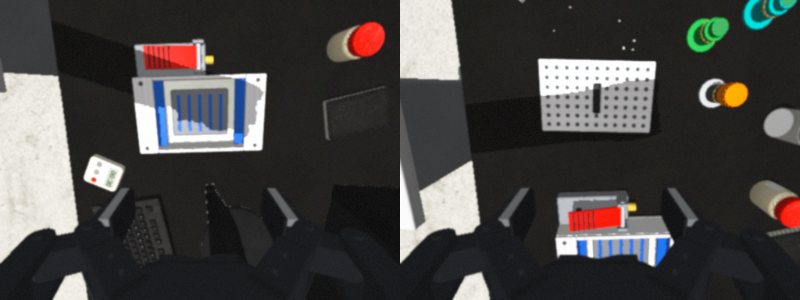

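The left half (w3) shows the chamber rim with its white corners and both blue ledges. The right half (w4) shows the shelf with the black bar at half-image (597,97), and one orange-capped tube. I'll fit the outlines to the image edges.

```bash
cat >> h.py <<'E'
from scipy.optimize import minimize
import pickle
def load(n): return pickle.load(open(f'{n}.pkl','rb')),np.load(f'{n}.npy'),cv2.imread(f'pics/{n}.png')
def proj(P,X):
    X=np.atleast_2d(X);T=np.array(P['camera_from_world']);c=X@T[:3,:3].T+T[:3,3]
    K=np.array([[P['fx'],0,P['cx']],[0,P['fy'],P['cy']],[0,0,1.]])
    return cv2.projectPoints(np.c_[c[:,0],-c[:,1],-c[:,2]],np.zeros(3),np.zeros(3),K,np.array(P['distortion'],float))[0][:,0]
def fit(P,im,segs,x0):
    """segs: list of local 3D segments; fit x,y,yaw maximizing the gradient along them"""
    g=cv2.GaussianBlur(cv2.cvtColor(im,cv2.COLOR_BGR2GRAY).astype(np.float32),(0,0),1.2)
    gx,gy=cv2.Sobel(g,cv2.CV_32F,1,0),cv2.Sobel(g,cv2.CV_32F,0,1)
    t=np.linspace(.05,.95,60)[:,None]; L=np.array([np.array(a)*(1-t)+np.array(b)*t for a,b in segs])
    def f(v):
        c,s=np.cos(v[2]/50),np.sin(v[2]/50);tot=0
        for l in L:
            w=np.c_[c*l[:,0]-s*l[:,1]+v[0]/1e3,s*l[:,0]+c*l[:,1]+v[1]/1e3,l[:,2]]
            p=proj(P,w).astype(np.float32);e=p[-1]-p[0];n=np.array([-e[1],e[0]])/np.linalg.norm(e)
            a=cv2.remap(gx,p[:,:1],p[:,1:],1)[:,0]*n[0]+cv2.remap(gy,p[:,:1],p[:,1:],1)[:,0]*n[1]
            tot-=np.minimum(abs(a),120).mean()
        return tot/len(L)
    best=min((minimize(f,np.array([x0[0]*1e3+a,x0[1]*1e3+b,np.radians(x0[2])*50+c]),method='Nelder-Mead',options=dict(initial_simplex=None)) for a in(-4,0,4) for b in(-4,0,4) for c in(-1.5,0,1.5)),key=lambda r:r.fun)
    v=best.x; return round(v[0]/1e3,4),round(v[1]/1e3,4),round(np.degrees(v[2]/50),2),round(best.fun,1)
def box(a,b,z): 
    c=[(-a,-b,z),(a,-b,z),(a,b,z),(-a,b,z)]; return [(c[i],c[(i+1)%4]) for i in range(4)]
E
python3 - <<'E'
from h import *
led=[((s*65e-3,-.055,.03),(s*65e-3,.055,.03)) for s in(-1,1)]
for n in('w1','w3'):
    P,d,im=load(n); print(n,'outer',fit(P,im,box(.113,.067,.056),(.555,-.177,5)),'inner',fit(P,im,box(.079,.061,.056),(.555,-.177,5)),'ledge',fit(P,im,led,(.555,-.177,5)),
     'all',fit(P,im,box(.113,.067,.056)+box(.079,.061,.056)+led,(.555,-.177,5)))
for n in('w2','w4'):
    P,d,im=load(n); print(n,'shelf',fit(P,im,box(.089,.055,.005),(.491,.108,2.5)),'bar',fit(P,im,box(.006,.022,.033),(.491,.108,2.5)))
P=env.camera_params('top');im=cv2.imread('pics/top0.png')
print('top shelf',fit(P,im,box(.089,.055,.005),(.491,.108,2.5)),fit(P,im,box(.113,.067,.056),(.555,-.177,5)))
E
```

```text
w1 outer (np.float64(0.548), np.float64(-0.177), np.float64(4.89), np.float64(-119.2)) inner (np.float64(0.5507), np.float64(-0.1731), np.float64(2.93), np.float64(-119.3)) ledge (np.float64(0.5499), np.float64(-0.1731), np.float64(3.47), np.float64(-120.0)) all (np.float64(0.5514), np.float64(-0.1731), np.float64(4.09), np.float64(-117.0))
w3 outer (np.float64(0.5499), np.float64(-0.1758), np.float64(4.6), np.float64(-119.4)) inner (np.float64(0.5506), np.float64(-0.1762), np.float64(5.04), np.float64(-109.7)) ledge (np.float64(0.5514), np.float64(-0.1771), np.float64(5.12), np.float64(-120.0)) all (np.float64(0.5522), np.float64(-0.1762), np.float64(4.56), np.float64(-115.5))
w2 shelf (np.float64(0.4911), np.float64(0.1086), np.float64(0.8), np.float64(-120.0)) bar (np.float64(0.4901), np.float64(0.1105), np.float64(0.81), np.float64(-118.8))
w4 shelf (np.float64(0.489), np.float64(0.1088), np.float64(0.8), np.float64(-120.0)) bar (np.float64(0.4901), np.float64(0.1104), np.float64(-0.01), np.float64(-119.8))
top shelf (np.float64(0.487), np.float64(0.1092), np.float64(0.78), np.float64(-120.0)) (np.float64(0.5525), np.float64(-0.1718), np.float64(5.23), np.float64(-119.7))
```

```bash
sed -i 's/np.minimum(abs(a),120)/np.minimum(abs(a),500)/' h.py
python3 - <<'E'
from h import *
led=[((s*65e-3,-.055,.03),(s*65e-3,.055,.03)) for s in(-1,1)]
for n in('w1','w3'):
    P,d,im=load(n); print(n,'outer',*map(float,fit(P,im,box(.113,.067,.056),(.552,-.176,4.8))),'inner',*map(float,fit(P,im,box(.079,.061,.056),(.552,-.176,4.8))),
     'all',*map(float,fit(P,im,box(.113,.067,.056)+box(.079,.061,.056)+led,(.552,-.176,4.8))))
for n in('w2','w4'):
    P,d,im=load(n); print(n,'shelf',*map(float,fit(P,im,box(.089,.055,.005),(.49,.109,1))),'bar',*map(float,fit(P,im,box(.006,.022,.033),(.49,.109,1))))
P,d,im=load('w4'); print('bar top z',[round(float(np.nanmedian(cloud(P,d)[120:128,252:255,2])),4)])
go([.490,.1092,.16],[180,0,90.8])
E
```

```text
w1 outer 0.5502 -0.176 4.55 -336.6 inner 0.5507 -0.1822 4.57 -276.7 all 0.55 -0.175 4.66 -266.3
w3 outer 0.5504 -0.1756 4.66 -360.4 inner 0.5513 -0.1817 4.6 -223.7 all 0.5506 -0.1755 4.73 -257.7
w2 shelf 0.4897 0.1099 1.62 -305.1 bar 0.4899 0.1089 -0.72 -192.8
w4 shelf 0.4895 0.11 1.58 -334.0 bar 0.4898 0.1095 1.0 -221.8
bar top z [0.0326]
shift [ 0.0545 -0.0008  0.0617] turn [0.13 0.01 2.11] now [0.4934 0.0549 0.2217] [1.7987e+02 1.0000e-02 9.2910e+01]
```

Chamber: (0.5504, −0.1757), yaw 4.65°. Shelf: (0.4896, 0.1098), yaw 1.6°. The bar top reads 32.6 mm, against 33 mm in the text. Moving to the bar.

```bash

python3 -m handwheel '.055 -.0023 0 0 0 1.3 1;0 0 .055 0 0 0 1;0 0 .055 0 0 0 1;0 0 .05 0 0 0 1;0 0 0 0 0 0 1;0 0 0 0 0 0 1;0 0 0 0 0 0 1'
python3 - <<'E'
from h import *
go([.4896,.1098,.018],[180,0,91.6])
E
```

```text
t: 8.15
tool_pos: [0.4895, 0.1101, 0.0629]
tcp_rot: [3.137, 0.0, 1.599]
contact_force: [0.2, 0.4, -0.9]
gripper_width: 0.0855
grip_force: 0.0
shift [-0.0003 -0.0001  0.0449] turn [0.27 0.   0.02] now [0.4895 0.1101 0.0629] [179.73   0.    91.62]
```

```bash

python3 -m handwheel '0 0 .025 .27 0 0 1;0 0 .02 0 0 0 .3;0 0 0 0 0 0 -.4;0 0 0 0 0 0 -1;0 0 0 0 0 0 -1;0 0 0 0 0 0 -1;0 0 0 0 0 0 -1;0 0 0 0 0 0 -1' 70
python3 -m handwheel '0 0 -.02 0 0 0 -1;0 0 -.05 0 0 0 -1;0 0 -.06 0 0 0 -1;0 0 -.05 0 0 0 -1;0 0 0 0 0 0 -1;0 0 0 0 0 0 -1'
python3 - <<'E'
from h import *
from scipy.spatial.transform import Rotation as R
s=env.get_obs();print(s['gripper_width'],s['grip_force'],s['contact_force'])
for c in('top',):
    im,d=env.read_camera(c);cv2.imwrite('pics/t1.png',cv2.resize(im[140:300,170:370],(800,640))[:600])
E
```

```text
t: 9.15
tool_pos: [0.4886, 0.11, 0.0169]
tcp_rot: [-3.14, 0.0, 1.599]
contact_force: [-0.4, 0.5, 6.3]
gripper_width: 0.0105
grip_force: 69.8
t: 9.9
tool_pos: [0.4873, 0.1095, 0.1946]
tcp_rot: [-3.136, 0.001, 1.599]
contact_force: [-0.0, -0.0, -2.6]
gripper_width: 0.0108
grip_force: 68.9
0.010832046066974852 68.92137050628662 [-0.04344671 -0.0060671  -2.62180011]
```

View pics/t1.png

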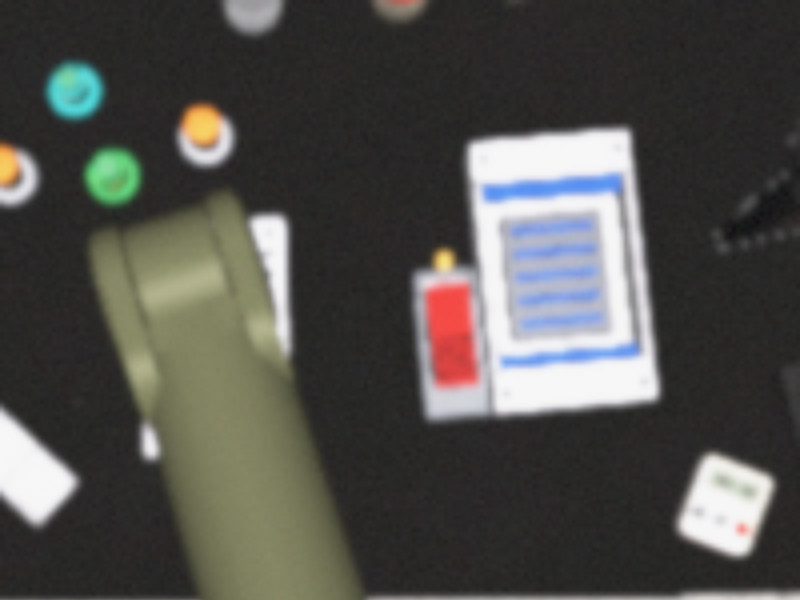

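The shelf is gripped at 10.8 mm opening and lifted. Working out the tilted insertion.

```bash
cat >> h.py <<'E'
CH=np.array([.5504,-.1757,0]);PSI=4.65;HG=.0169
def shelf_pose(xl,zl,th,dy=0,hg=HG):
    t=np.radians(th);Rc=R.from_euler('z',PSI,degrees=True)
    p=np.array([xl/1e3+.089*np.cos(t)-hg*np.sin(t),dy,zl/1e3+.089*np.sin(t)+hg*np.cos(t)])
    return CH+Rc.apply(p),Rc*R.from_euler('y',-th,degrees=True)*R.from_euler('xyz',[180,0,90],degrees=True)
def seq(poses):
    p,r,s=tool()
    for q,(tp,tr) in poses:
        print(q,'->',np.round(tp,4),'shift',np.round(r.inv().apply(tp-p),4),'turn',np.round((r.inv()*tr).as_rotvec(degrees=True),2)); p,r=tp,tr
E
python3 - <<'E'
from h import *
S=shelf_pose
seq([('hi',S(-60,150,0)),('A',S(-60,80,15)),('B',S(-60.5,45.6,15)),('C',S(-104,34,15)),('D1',S(-104,34,7.5)),('D',S(-104,34,0)),('E',S(-89,33,0)),('F',S(-89,29.5,0))])
E
```

```text
hi -> [ 0.5793 -0.1733  0.1669] shift [-0.2853  0.0844  0.0265] turn [-0.42  0.02 -3.01]
A -> [ 0.5719 -0.1739  0.1194] shift [-0.     -0.0074  0.0475] turn [-15.   0.  -0.]
B -> [ 0.5714 -0.174   0.085 ] shift [-0.     -0.0094  0.0331] turn [0. 0. 0.]
C -> [ 0.5281 -0.1775  0.0734] shift [-0.     -0.045  -0.0001] turn [0. 0. 0.]
D1 -> [ 0.5325 -0.1772  0.0624] shift [0.     0.0014 0.0118] turn [ 7.5 -0.   0. ]
D -> [ 0.5354 -0.1769  0.0509] shift [0.     0.0014 0.0118] turn [ 7.5 -0.  -0. ]
E -> [ 0.5504 -0.1757  0.0499] shift [-0.     0.015  0.001] turn [0. 0. 0.]
F -> [ 0.5504 -0.1757  0.0464] shift [ 0.     -0.      0.0035] turn [0. 0. 0.]
```

```bash

python3 -m handwheel '-.045 .014 0 -.42 0 0 -1;-.048 .014 0 0 0 -1 -1;-.048 .014 0 0 0 -1 -1;-.048 .014 0 0 0 -1 -1;-.048 .014 0 0 0 0 -1;-.048 .014 0 0 0 0 -1;0 0 0 -7.5 0 0 -1;0 0 0 -7.5 0 0 -1;0 0 0 0 0 0 -1;0 0 0 0 0 0 -1;0 0 0 0 0 0 -1'
python3 - <<'E'
from h import *
S=shelf_pose
seq([('A',S(-60,80,15)),('B',S(-60.5,45.6,15))])
E
```

```text
t: 11.32
tool_pos: [0.5888, -0.1693, 0.1958]
tcp_rot: [2.877, -0.0, 1.653]
contact_force: [-0.3, 0.2, -3.0]
gripper_width: 0.0109
grip_force: 69.3
A -> [ 0.5719 -0.1739  0.1194] shift [-0.0032 -0.0365  0.0693] turn [ 0.15 -0.04  0.08]
B -> [ 0.5714 -0.174   0.085 ] shift [-0.     -0.0094  0.0331] turn [0. 0. 0.]
```

```bash

python3 -m handwheel '-.0032 -.0365 0 .15 0 0 -1;0 0 .035 0 0 0 -1;0 0 .034 0 0 0 -1;0 0 0 0 0 0 -1;0 0 0 0 0 0 -1;0 0 0 0 0 0 -1'
python3 - <<'E'
from h import *
S=shelf_pose
seq([('A',S(-60,80,15)),('B',S(-60.5,45.6,15)),('C',S(-104,34,15))])
im,d=env.read_camera('scene');cv2.imwrite('pics/s1.png',cv2.resize(im[160:310,200:400],(800,600),interpolation=cv2.INTER_CUBIC))
E
```

```text
t: 12.08
tool_pos: [0.5717, -0.175, 0.1211]
tcp_rot: [2.877, 0.002, 1.652]
contact_force: [-0.8, 0.4, -1.4]
gripper_width: 0.011
grip_force: 69.3
A -> [ 0.5719 -0.1739  0.1194] shift [ 0.0011 -0.0002  0.0017] turn [0.13 0.09 0.03]
B -> [ 0.5714 -0.174   0.085 ] shift [-0.     -0.0094  0.0331] turn [0. 0. 0.]
C -> [ 0.5281 -0.1775  0.0734] shift [-0.     -0.045  -0.0001] turn [0. 0. 0.]
```

View pics/s1.png

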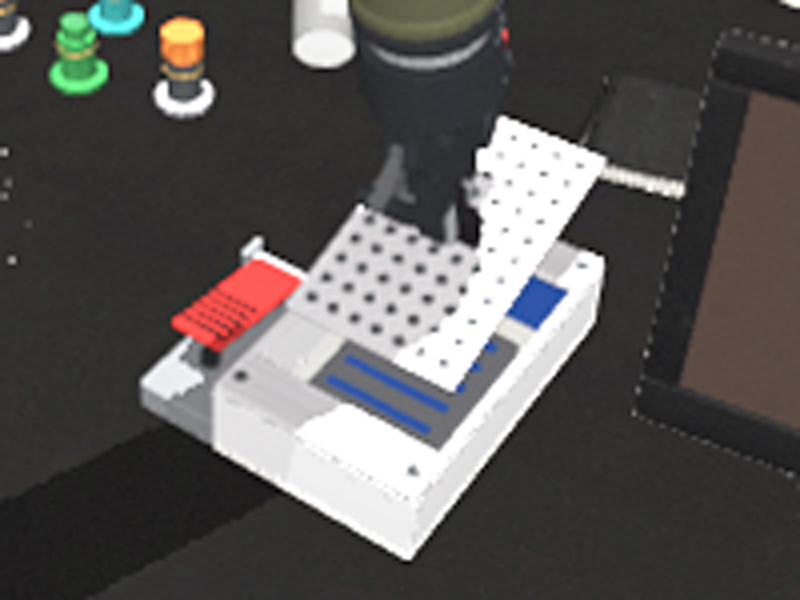

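The plate hangs tilted over the opening with its near end low (crop (430,375)), lined up with the chamber. Going in under the near lip.

```bash

python3 -m handwheel '.001 -.005 .018 .1 .1 0 -1;0 -.005 .017 0 0 0 -1;0 0 0 0 0 0 -1;0 -.015 0 0 0 0 -1;0 -.015 0 0 0 0 -1;0 -.0145 0 0 0 0 -1;0 0 0 0 0 0 -1;0 0 0 0 0 0 -1'
python3 - <<'E'
from h import *
S=shelf_pose
seq([('C',S(-104,34,15)),('D1',S(-104,34,7.5)),('D',S(-104,34,0)),('E',S(-89,33,0))])
E
```

```text
t: 13.12
tool_pos: [0.5266, -0.1775, 0.0715]
tcp_rot: [2.882, -0.001, 1.652]
contact_force: [-0.7, 0.1, -2.0]
gripper_width: 0.0102
grip_force: 70.1
C -> [ 0.5281 -0.1775  0.0734] shift [-0.0001  0.0019 -0.0014] turn [-0.13 -0.06 -0.02]
D1 -> [ 0.5325 -0.1772  0.0624] shift [0.     0.0014 0.0118] turn [ 7.5 -0.   0. ]
D -> [ 0.5354 -0.1769  0.0509] shift [0.     0.0014 0.0118] turn [ 7.5 -0.  -0. ]
E -> [ 0.5504 -0.1757  0.0499] shift [-0.     0.015  0.001] turn [0. 0. 0.]
```

```bash

python3 -m handwheel '0 .0019 -.0015 -.1 0 0 -1;0 .0005 .0059 3.75 0 0 -1;0 .0005 .0059 3.75 0 0 -1;0 .0008 .0059 3.75 0 0 -1;0 .0008 .0059 3.75 0 0 -1;0 0 0 0 0 0 -1;0 0 0 0 0 0 -1;0 0 0 0 0 0 -1'
python3 - <<'E'
from h import *
S=shelf_pose
seq([('D',S(-104,34,0)),('E',S(-89,33,0)),('F',S(-89,29.5,0))])
E
```

```text
t: 14.12
tool_pos: [0.5344, -0.1769, 0.0507]
tcp_rot: [3.141, -0.001, 1.652]
contact_force: [1.2, 0.5, -1.9]
gripper_width: 0.0105
grip_force: 70.2
D -> [ 0.5354 -0.1769  0.0509] shift [-0.0001  0.0011 -0.0002] turn [ 0.03 -0.06 -0.01]
E -> [ 0.5504 -0.1757  0.0499] shift [-0.     0.015  0.001] turn [0. 0. 0.]
F -> [ 0.5504 -0.1757  0.0464] shift [ 0.     -0.      0.0035] turn [0. 0. 0.]
```

```bash

python3 -m handwheel '0 .008 .0005 0 0 0 -1;0 .008 .0005 0 0 0 -1;0 0 0 0 0 0 -1;0 0 .002 0 0 0 -1;0 0 .0013 0 0 0 -1;0 0 0 0 0 0 -1;0 0 0 0 0 0 -1'
python3 - <<'E'
from h import *
seq([('F',shelf_pose(-89,29.5,0))])
E
```

```text
t: 15.0
tool_pos: [0.5507, -0.1752, 0.0469]
tcp_rot: [-3.141, -0.001, 1.652]
contact_force: [-2.0, 0.7, 6.2]
gripper_width: 0.0106
grip_force: 71.4
F -> [ 0.5504 -0.1757  0.0464] shift [-0.0005 -0.0003  0.0005] turn [-0.02 -0.07  0.03]
```

```bash

python3 -m handwheel '0 0 0 0 0 0 -.5;0 0 0 0 0 0 -.2;0 0 0 0 0 0 -.1;0 0 -.03 0 0 0 0;0 0 -.06 0 0 0 1;0 0 -.06 0 0 0 1;0 0 -.06 0 0 0 1;0 0 -.06 0 0 0 1;0 0 0 0 0 0 1;0 0 0 0 0 0 1'
python3 - <<'E'
from h import *
P,im,d=snap('w5')
print('shelf',*map(float,fit(P,im,box(.006,.022,.063),(.5504,-.1757,4.65))),'pedal');marks('w5',['chamber_ledges','shelf_grip','pedal_pad'],P,d)
W=cloud(P,d); q=sel(W,im,(.47,.63,-.23,-.12),(.02,.05))
A=np.c_[q[:,:2]-CH[:2],np.ones(len(q))]; k=~np.isnan(q).any(1)&(abs(q[:,2]-.035)<.006); c=np.linalg.lstsq(A[k],q[k,2],rcond=None)[0]; print('plane slope,z',c,k.sum())
E
python3 -m handwheel '.055 .002 0 0 0 0 1;.055 .002 0 0 0 0 1;.055 .002 0 0 0 0 1;.055 .002 0 0 0 0 1;.055 .002 0 0 0 0 1;.055 .002 0 0 0 0 1;.04 0 0 0 0 0 1;0 0 0 0 0 0 1;0 0 0 0 0 0 1'
python3 - <<'E'
from h import *
P,im,d=snap('w6');marks('w6',['lens_a_mid','cap_a_mid','tray'],P,d)
a=cv2.imread('pics/w5.png');cv2.imwrite('pics/w56.png',np.hstack([cv2.resize(a,(400,300)),cv2.resize(im,(400,300))]))
E
```

```text
t: 16.25
tool_pos: [0.5506, -0.1756, 0.3156]
tcp_rot: [-3.141, -0.001, 1.652]
contact_force: [0.6, -0.1, -0.9]
gripper_width: 0.0851
grip_force: 0.0
shelf 0.5513 -0.1735 4.89 -256.5 pedal
w5 shelf_grip 0.95 [254.6 161.6] depth [ 0.552 -0.173  0.063]
w5 pedal_pad 0.59 [207.3  93.4] depth [ 0.481 -0.087  0.053]
plane slope,z [ 0.000146   -0.00030067  0.03451456] 6937
t: 17.58
tool_pos: [0.5327, 0.1932, 0.3159]
tcp_rot: [-3.14, -0.001, 1.652]
contact_force: [-0.1, 0.6, 0.3]
gripper_width: 0.0858
grip_force: 0.0
w6 lens_a_mid 0.92 [375.5 135.4] depth [0.706 0.244 0.043]
w6 lens_a_mid 0.83 [333.8  28.5] depth [0.624 0.375 0.041]
w6 lens_a_mid 0.58 [333.3  97.5] depth [0.631 0.289 0.064]
w6 lens_a_mid 0.48 [252.6  29.1] depth [0.518 0.361 0.064]
w6 cap_a_mid 0.77 [339.8  93.6] depth [0.639 0.295 0.063]
w6 cap_a_mid 0.61 [341.8 211.9] depth [0.67  0.13  0.064]
w6 tray 0.75 [176.2  77. ] depth [0.408 0.303 0.004]
```

View pics/w56.png

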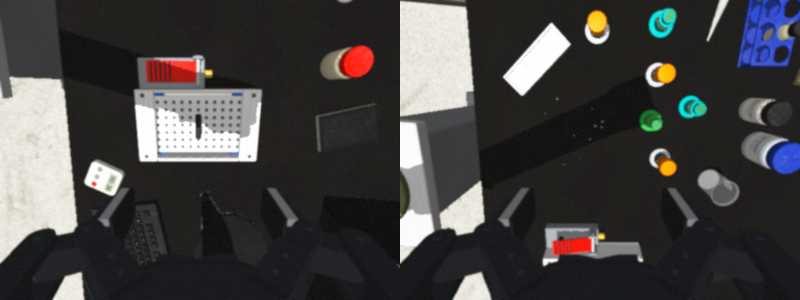

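The left half (w5) shows the shelf seated flat inside the chamber: plate top z 34.5 mm, slope about 0. The right half (w6) shows orange caps at half-image (597,22), (661,73) and (663,163), the green/turquoise decoys at (651,121), (692,106) and (661,22), and the tray at (537,58). Measuring caps and tray.

```bash
cat >> h.py <<'E'
def caps(P,im,d,zr=(.056,.072),verbose=True):
    h=cv2.cvtColor(im,cv2.COLOR_BGR2HSV);m=((h[...,0]>5)&(h[...,0]<24)&(h[...,1]>130)&(h[...,2]>110)).astype(np.uint8)
    W=cloud(P,d); n,l,st,_=cv2.connectedComponentsWithStats(m); out=[]
    for i in range(1,n):
        q=W[l==i]; q=q[~np.isnan(q).any(1)]; t=q[(q[:,2]>zr[0])&(q[:,2]<zr[1])]
        if len(t)<40: continue
        # top face: circle through the image points at the top height
        zt=np.median(t[:,2]); (c,r)=cv2.minEnclosingCircle(t[abs(t[:,2]-zt)<.004][:,:2].astype(np.float32))
        t=t[abs(t[:,2]-zt)<.004]
        print('cap',np.round(t.mean(0),4),'circ',np.round(c,4),round(r,4),'px',np.round(np.argwhere(l==i).mean(0)[::-1],0),len(t)); out.append(t.mean(0))
    return out
E
python3 - <<'E'
from h import *
P,d,im=load('w6');caps(P,im,d)
h=cv2.cvtColor(im,cv2.COLOR_BGR2HSV);W=cloud(P,d)
q=sel(W,im,(.3,.5,.2,.4),(-.005,.02),(h[...,1]<60)&(h[...,2]>150));q=q[~np.isnan(q).any(1)];r=rect(q);print('tray',*r)
t=np.radians(r[2]); 
seg=[((-.068,-.024,.01),(.068,-.024,.01)),((-.068,.024,.01),(.068,.024,.01)),((-.068,-.024,.01),(-.068,.024,.01)),((.068,-.024,.01),(.068,.024,.01))]
print(fit(P,im,seg,(r[0][0],r[0][1],r[2])))
# top view
dt=np.load('top0.npy');ti=cv2.imread('pics/top0.png');print('top0');caps(env.camera_params('top'),ti,dt)
ti,dt=env.read_camera('top');print('top now');caps(env.camera_params('top'),ti,dt)
E
```

```text
cap [0.5188 0.3641 0.063 ] circ [0.5176 0.3625] 0.0156 px [252.  27.] 271
cap [0.64   0.2951 0.0633] circ [0.6398 0.2955] 0.0155 px [340.  94.] 426
cap [0.6727 0.1264 0.0634] circ [0.6734 0.1261] 0.015 px [342. 213.] 299
tray [0.4209 0.3156] [0.1873 0.0585] 43.33
(np.float64(0.4058), np.float64(0.3013), np.float64(47.76), np.float64(-371.9))
top0
cap [0.6731 0.1276 0.0628] circ [0.6715 0.1278] 0.0147 px [220. 170.] 41
cap [0.6046 0.2921 0.0632] circ [0.6029 0.2919] 0.0156 px [170. 191.] 52
cap [0.5154 0.3655 0.0638] circ [0.515 0.365] 0.015 px [148. 217.] 45
top now
cap [0.6713 0.1272 0.0636] circ [0.6717 0.127 ] 0.0147 px [220. 170.] 42
cap [0.5161 0.3654 0.0633] circ [0.5147 0.3656] 0.0151 px [148. 217.] 50
```

Tube 2 was knocked from (0.604,0.292) to (0.640,0.295), so I use the newer measurement. Caps: (0.672,0.127), (0.640,0.295), (0.518,0.364), with tops at 63–64 mm. Tray: (0.406,0.301), axis 47.8°. Enlarged crop to confirm the choice, and the approach to cap 1.

```bash

python3 -m handwheel '-.039 .0665 0 0 0 0 .4;-.0386 .0666 0 0 0 0 .4;0 0 .06 0 0 0 .4;0 0 .06 0 0 0 .4;0 0 .06 0 0 0 .4;0 0 0 0 0 0 .4;0 0 0 0 0 0 .4;0 0 0 0 0 0 .4'
python3 - <<'E'
from h import *
go([.672,.1267,.057],[180,0,94.65])
a=cv2.imread('pics/w6.png');cv2.imwrite('pics/c6.png',cv2.resize(a[0:240,130:430],(750,600),interpolation=cv2.INTER_CUBIC))
E
```

```text
t: 18.82
tool_pos: [0.6474, 0.1411, 0.1404]
tcp_rot: [3.136, -0.002, 1.652]
contact_force: [0.1, -0.3, 1.1]
gripper_width: 0.06
grip_force: 0.0
shift [-0.0165  0.0229  0.0835] turn [ 0.32 -0.12  0.  ] now [0.6474 0.1411 0.1404] [ 1.7968e+02 -1.2000e-01  9.4650e+01]
```

View pics/c6.png

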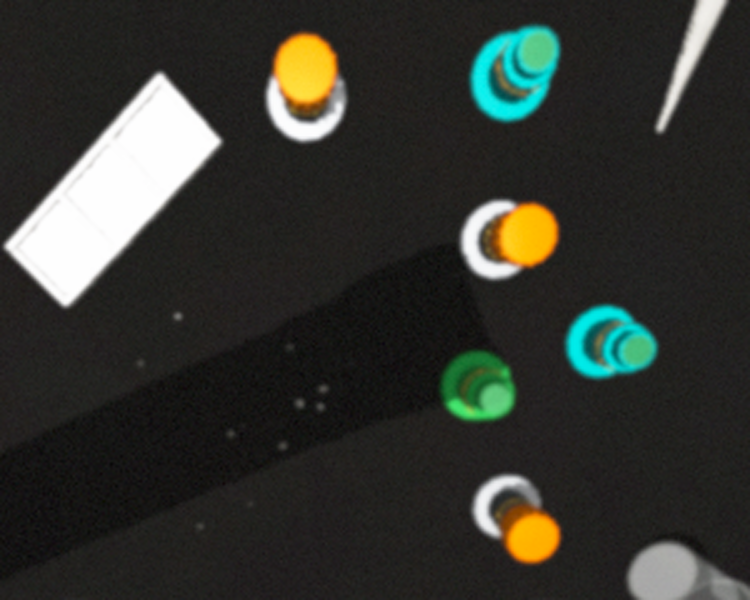

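The crop confirms three orange-capped, white-footed dark tubes at (305,85), (510,238) and (515,515). The turquoise and green ones are look-alikes and stay. Grasping cap 1.

```bash

python3 -m handwheel '-.0165 .0229 0 .3 -.1 0 .3;0 0 .045 0 0 0 .3;0 0 .0385 0 0 0 .3;0 0 0 0 0 0 .3;0 0 0 0 0 0 -.2;0 0 0 0 0 0 -1;0 0 0 0 0 0 -1;0 0 0 0 0 0 -1;0 0 0 0 0 0 -1;0 0 0 0 0 0 -1' 25
python3 -m handwheel '0 0 -.015 0 0 0 -1;0 0 -.03 0 0 0 -1;0 0 -.05 0 0 0 -1;0 0 0 0 0 0 -1;0 0 0 0 0 0 -1'
python3 - <<'E'
from h import *
go([.3762,.2687,.12],[180,0,94.65])
E
```

```text
t: 20.08
tool_pos: [0.6713, 0.1266, 0.0565]
tcp_rot: [3.141, -0.0, 1.652]
contact_force: [0.5, 0.2, 7.6]
gripper_width: 0.0287
grip_force: 27.2
t: 20.7
tool_pos: [0.6695, 0.1257, 0.1488]
tcp_rot: [-3.137, 0.001, 1.652]
contact_force: [0.3, -0.8, 0.3]
gripper_width: 0.029
grip_force: 26.5
shift [ 0.1664 -0.2806  0.03  ] turn [-0.27  0.04  0.02] now [0.6695 0.1257 0.1488] [-1.7973e+02  4.0000e-02  9.4670e+01]
```

```bash

python3 -m handwheel '.0277 -.0468 0 -.2 0 0 -1;.0277 -.0468 0 0 0 0 -1;.0277 -.0468 0 0 0 0 -1;.0277 -.0468 0 0 0 0 -1;.0277 -.0468 0 0 0 0 -1;.0277 -.0468 .01 0 0 0 -1;0 0 0 0 0 0 -1;0 0 0 0 0 0 -1;0 0 0 0 0 0 -1'
python3 - <<'E'
from h import *
P,im,d=snap('w7')
seg=box(.068,.024,.01)
print(*map(float,fit(P,im,seg,(.4058,.3013,47.76))));caps(P,im,d,(.05,.15))
go([.3762,.2687,.0195],[180,0,94.65])
cv2.imwrite('pics/c7.png',im[:,:])
E
```

```text
t: 21.82
tool_pos: [0.3772, 0.2678, 0.1386]
tcp_rot: [-3.139, -0.0, 1.65]
contact_force: [0.4, 0.0, 0.2]
gripper_width: 0.0287
grip_force: 26.5
0.4052 0.3018 47.59 -324.8
cap [0.5152 0.3627 0.0633] circ [0.5164 0.3626] 0.0157 px [452.  94.] 1541
cap [0.3774 0.2681 0.1454] circ [0.3773 0.267 ] 0.0156 px [253. 252.] 2358
shift [ 0.0008 -0.0006  0.1192] turn [-0.14 -0.02 -0.11] now [0.3772 0.2679 0.1387] [-1.7986e+02 -2.0000e-02  9.4540e+01]
```

View pics/c7.png

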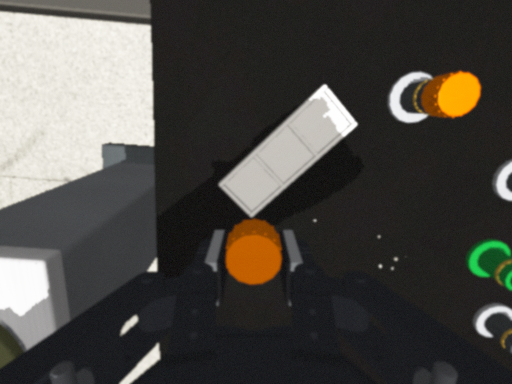

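The cap is held upright between the pads at (253,250). The tray is at (288,150), with cell 1 at its near-left end (250,185). Lowering it there.

```bash

python3 -m handwheel '.0015 -.0016 .04 -.1 0 0 -1;0 0 .04 0 0 0 -1;0 0 .03 0 0 0 -1;0 0 0 0 0 0 -1;0 0 0 0 0 0 -1;0 0 .009 0 0 0 -1;0 0 0 0 0 0 -1;0 0 0 0 0 0 -1'
python3 - <<'E'
from h import *
go([.3755,.2693,.0192],[180,0,94.65])
E
```

```text
t: 22.88
tool_pos: [0.3746, 0.2701, 0.0201]
tcp_rot: [3.141, 0.0, 1.652]
contact_force: [-0.2, 0.0, 0.5]
gripper_width: 0.0285
grip_force: 26.5
shift [-0.0008  0.0008  0.0009] turn [0.04 0.01 0.02] now [0.3746 0.2701 0.0201] [1.7996e+02 1.0000e-02 9.4670e+01]
```

```bash

python3 -m handwheel '0 0 .0005 0 0 0 -1;0 0 0 0 0 0 -.2;0 0 0 0 0 0 -.05;0 0 0 0 0 0 0;0 0 -.02 0 0 0 0;0 0 -.04 0 0 0 .2;0 0 -.05 0 0 0 .2;0 0 0 0 0 0 .3;0 0 0 0 0 0 .3'
python3 - <<'E'
from h import *
P,im,d=snap('w8');caps(P,im,d,(.01,.04))
E
python3 -m handwheel '-.0278 .0473 0 0 0 0 .3;-.0278 .0473 0 0 0 0 .3;-.0278 .0473 0 0 0 0 .3;-.0278 .0473 0 0 0 0 .3;-.0278 .0473 0 0 0 0 .3;-.0278 .0473 0 0 0 0 .3;0 0 0 0 0 0 .3;0 0 0 0 0 0 .3;0 0 0 0 0 0 .3'
python3 - <<'E'
from h import *
go([.6713,.1263,.031],[180,0,94.65])
E
```

```text
t: 24.0
tool_pos: [0.3742, 0.2695, 0.1288]
tcp_rot: [-3.141, 0.001, 1.652]
contact_force: [-0.3, 0.6, -1.0]
gripper_width: 0.0553
grip_force: 0.0
cap [0.5049 0.3604 0.0323] circ [0.5079 0.3607] 0.0107 px [427. 100.] 65
cap [0.3748 0.2699 0.0254] circ [0.3752 0.2693] 0.0151 px [254. 193.] 800
t: 25.18
tool_pos: [0.6693, 0.1285, 0.1286]
tcp_rot: [-3.14, -0.0, 1.655]
contact_force: [0.1, 0.3, -0.0]
gripper_width: 0.0554
grip_force: 0.0
shift [-0.0023  0.002   0.0976] turn [-0.09 -0.    0.17] now [0.6693 0.1285 0.1286] [-179.91   -0.     94.82]
```

Cap 1 stands in its cell (top at 25.4 mm, centre on the cell). Now tube 1.

```bash

python3 -m handwheel '-.0023 .002 .02 0 0 0 .3;0 0 .04 0 0 0 .3;0 0 .0375 0 0 0 .3;0 0 0 0 0 0 .3;0 0 0 0 0 0 -.2;0 0 0 0 0 0 -1;0 0 0 0 0 0 -1;0 0 0 0 0 0 -1;0 0 0 0 0 0 -1;0 0 0 0 0 0 -1' 50
python3 -m handwheel '0 0 -.03 0 0 0 -1;0 0 -.04 0 0 0 -1;0 0 -.06 0 0 0 -1;0 0 0 0 0 0 -1;0 0 0 0 0 0 -1'
python3 - <<'E'
from h import *
C=lambda x,y,z:CH+R.from_euler('z',PSI,degrees=True).apply([x,y,z])
print(C(-.045,0,0),C(.045,.027,0),C(.045,-.027,0)); s=env.get_obs();print(s['gripper_width'])
go(C(.045,.027,.15),[180,0,94.65])
E
```

```text
t: 26.42
tool_pos: [0.6743, 0.1253, 0.034]
tcp_rot: [3.138, -0.0, 1.652]
contact_force: [-1.3, -0.7, 5.6]
gripper_width: 0.0259
grip_force: 49.9
t: 27.05
tool_pos: [0.6727, 0.1244, 0.1615]
tcp_rot: [-3.141, 0.001, 1.652]
contact_force: [-0.4, -1.0, -2.2]
gripper_width: 0.026
grip_force: 49.5
[ 0.50554812 -0.17934809  0.        ] [ 0.59306303 -0.14514078  0.        ] [ 0.59744074 -0.19896304  0.        ]
0.025978443956885946
shift [-0.2622 -0.1013  0.0118] turn [-0.02  0.05  0.01] now [0.6727 0.1244 0.1615] [-1.7998e+02  5.0000e-02  9.4660e+01]
```

```bash

python3 -m handwheel '-.0527 -.0169 0 0 0 0 -1;-.0527 -.0169 0 0 0 0 -1;-.0527 -.0169 0 0 0 0 -1;-.0527 -.0169 0 0 0 0 -1;-.0527 -.0169 0 0 0 0 -1;-.0527 -.0169 0 0 0 0 -1;0 0 0 0 0 0 -1;0 0 0 0 0 0 -1;0 0 0 0 0 0 -1'
python3 - <<'E'
from h import *
C=lambda x,y,z:CH+R.from_euler('z',PSI,degrees=True).apply([x,y,z])
P,im,d=snap('w9');W=cloud(P,d)
go(C(.045,-.027,.0695),[180,0,94.65]);print(env.get_obs()['grip_force'])
E
```

```text
t: 28.18
tool_pos: [0.5978, -0.1963, 0.1612]
tcp_rot: [-3.141, -0.001, 1.655]
contact_force: [-0.2, 0.7, -1.5]
gripper_width: 0.026
grip_force: 49.6
shift [-0.0026 -0.0007  0.0919] turn [-0.03 -0.05  0.2 ] now [ 0.5979 -0.1964  0.1614] [-1.7997e+02 -5.0000e-02  9.4850e+01]
49.58718717098236
```

View pics/w9.png

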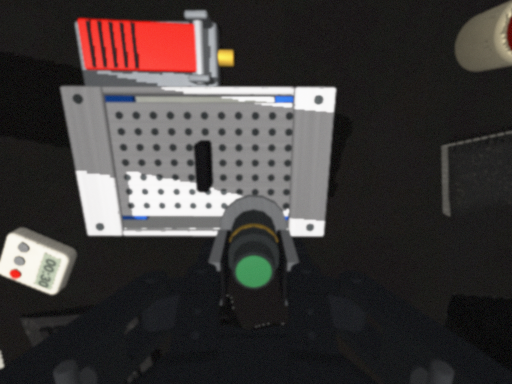

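The bare tube is held upright over the shelf's far-right corner (foot at (253,215), glass at (254,270)), with the bar at (203,165). Lowering.

```bash

python3 -m handwheel '-.0026 -.0007 .04 0 0 .2 -1;0 0 .035 0 0 0 -1;0 0 0 0 0 0 -1;0 0 .01 0 0 0 -1;0 0 .006 0 0 0 -1;0 0 0 0 0 0 -1;0 0 0 0 0 0 -1'
python3 - <<'E'
from h import *
C=lambda x,y,z:CH+R.from_euler('z',PSI,degrees=True).apply([x,y,z])
go(C(.045,-.027,.069),[180,0,94.65])
E
```

```text
t: 29.1
tool_pos: [0.5976, -0.2015, 0.0716]
tcp_rot: [3.141, 0.001, 1.649]
contact_force: [0.1, 0.0, -0.6]
gripper_width: 0.0259
grip_force: 49.6
shift [0.0025 0.     0.0026] turn [ 0.05  0.05 -0.19] now [ 0.5976 -0.2015  0.0716] [1.7995e+02 5.0000e-02 9.4460e+01]
```

```bash

python3 -m handwheel '.001 0 .0013 0 0 0 -1;0 0 .0013 0 0 0 -1;0 0 0 0 0 0 -1;0 0 0 0 0 0 -1'
python3 - <<'E'
from h import *
C=lambda x,y,z:CH+R.from_euler('z',PSI,degrees=True).apply([x,y,z])
go(C(.045,-.027,.069),[180,0,94.65])
E
```

```text
t: 29.6
tool_pos: [0.5973, -0.2002, 0.069]
tcp_rot: [3.141, 0.001, 1.649]
contact_force: [-1.9, 1.2, 5.3]
gripper_width: 0.0259
grip_force: 50.0
shift [0.0012 0.0002 0.    ] turn [ 0.02  0.03 -0.18] now [ 0.5973 -0.2002  0.069 ] [1.7998e+02 3.0000e-02 9.4470e+01]
```

```bash

python3 -m handwheel '0 0 0 0 0 0 -.3;0 0 0 0 0 0 -.1;0 0 0 0 0 0 -.05;0 0 0 0 0 0 -.05;0 0 -.02 0 0 0 -.05;0 0 -.04 0 0 0 0;0 0 -.06 0 0 0 .3;0 0 0 0 0 0 .3'
python3 -m handwheel '.0544 .0092 0 0 0 0 .3;.0544 .0092 0 0 0 0 .3;.0544 .0092 0 0 0 0 .3;.0544 .0092 0 0 0 0 .3;.0544 .0092 0 0 0 0 .3;.0544 .0092 0 0 0 0 .3;.04 .0092 0 0 0 0 .3;.02 .009 -.05 0 0 0 .3;0 0 -.05 0 0 0 .3;0 0 0 0 0 0 .3;0 0 0 0 0 0 .3'
python3 - <<'E'
from h import *
P,im,d=snap('w10');caps(P,im,d)
go([.640,.2953,.057],[180,0,94.65])
E
```

```text
t: 30.6
tool_pos: [0.6009, -0.2005, 0.1958]
tcp_rot: [3.131, 0.005, 1.649]
contact_force: [0.3, -0.4, -0.2]
gripper_width: 0.0558
grip_force: 0.0
t: 31.98
tool_pos: [0.64, 0.1904, 0.2881]
tcp_rot: [-3.141, 0.001, 1.649]
contact_force: [-0.1, -0.1, -0.2]
gripper_width: 0.0555
grip_force: 0.0
cap [0.5202 0.3579 0.0624] circ [0.5171 0.3621] 0.0162 px [160.  16.] 172
cap [0.6483 0.2999 0.0628] circ [0.641  0.2961] 0.0151 px [266.  76.] 50
shift [0.1051 0.0088 0.23  ] turn [-0.09  0.06 -0.2 ] now [0.6397 0.1901 0.2871] [-1.7991e+02  6.0000e-02  9.4450e+01]
```

```bash

python3 -m handwheel '.053 .0046 0 0 0 0 .3;.0525 .0046 0 0 0 0 .3;0 0 .06 0 0 0 .3;0 0 .06 0 0 0 .3;0 0 .03 0 0 0 .3;0 0 0 0 0 0 .3;0 0 0 0 0 0 .3'
python3 - <<'E'
from h import *
go([.6405,.2957,.057],[180,0,94.65])
E
```

```text
t: 32.9
tool_pos: [0.6416, 0.2967, 0.1393]
tcp_rot: [3.141, -0.0, 1.649]
contact_force: [0.4, 0.8, 0.9]
gripper_width: 0.0558
grip_force: 0.0
shift [-0.001  -0.0012  0.0823] turn [ 0.06 -0.03 -0.2 ] now [0.6416 0.2967 0.1393] [ 1.7994e+02 -3.0000e-02  9.4450e+01]
```

```bash

python3 -m handwheel '-.001 -.0012 0 0 0 -.2 .3;0 0 .042 0 0 0 .3;0 0 .0405 0 0 0 .3;0 0 0 0 0 0 .3;0 0 0 0 0 0 -.2;0 0 0 0 0 0 -1;0 0 0 0 0 0 -1;0 0 0 0 0 0 -1;0 0 0 0 0 0 -1;0 0 0 0 0 0 -1' 25
python3 -m handwheel '0 0 -.015 0 0 0 -1;0 0 -.03 0 0 0 -1;0 0 -.05 0 0 0 -1;0 0 0 0 0 0 -1;0 0 0 0 0 0 -1'
python3 - <<'E'
from h import *
P,im,d=snap('w11');caps(P,im,d,(.05,.17));go([.4052,.3018,.14],[180,0,94.65])
E
```

```text
t: 34.15
tool_pos: [0.6414, 0.2965, 0.0588]
tcp_rot: [3.137, -0.001, 1.652]
contact_force: [0.3, -1.2, 7.4]
gripper_width: 0.0302
grip_force: 24.8
t: 34.78
tool_pos: [0.6401, 0.2954, 0.1515]
tcp_rot: [3.141, 0.0, 1.652]
contact_force: [0.0, -0.2, -0.8]
gripper_width: 0.0297
grip_force: 24.8
cap [0.521  0.3635 0.0619] circ [0.5176 0.3634] 0.0158 px [109. 104.] 397
cap [0.6403 0.2961 0.1558] circ [0.6407 0.2948] 0.0157 px [253. 249.] 2291
shift [ 0.0259 -0.2332  0.0104] turn [-0.04  0.06  0.02] now [0.6397 0.295  0.1503] [-1.7996e+02  6.0000e-02  9.4670e+01]
```

```bash

python3 -m handwheel '.0065 -.0583 0 0 0 0 -1;.0065 -.0583 0 0 0 0 -1;.0065 -.0583 0 0 0 0 -1;.0065 -.0583 0 0 0 0 -1;0 0 .045 0 0 0 -1;0 0 .045 0 0 0 -1;0 0 0 0 0 0 -1;0 0 0 0 0 0 -1;0 0 0 0 0 0 -1'
python3 - <<'E'
from h import *
go([.4052,.3018,.021],[180,0,94.65]);print(env.get_obs()['gripper_width'])
E
```

```text
t: 35.95
tool_pos: [0.4066, 0.3033, 0.0622]
tcp_rot: [3.139, -0.001, 1.652]
contact_force: [-0.2, -0.1, -0.6]
gripper_width: 0.0297
grip_force: 24.9
shift [-0.0014 -0.0016  0.0412] turn [ 0.13 -0.06  0.01] now [0.4066 0.3033 0.0622] [ 1.7987e+02 -6.0000e-02  9.4660e+01]
0.029688629831954496
```

```bash

python3 -m handwheel '-.0014 -.0014 .03 0 0 0 -1;0 0 0 0 0 0 -1;0 0 .0105 0 0 0 -1;0 0 .001 0 0 0 -1;0 0 0 0 0 0 -1;0 0 0 0 0 0 -.2;0 0 0 0 0 0 -.05;0 0 0 0 0 0 -.05;0 0 -.02 0 0 0 -.05;0 0 -.05 0 0 0 0;0 0 -.05 0 0 0 .3;0 0 0 0 0 0 .3'
python3 - <<'E'
from h import *
P,im,d=snap('w12');caps(P,im,d,(.01,.04));go([.6405,.2957,.14],[180,0,94.65])
E
python3 -m handwheel '-.0065 .0585 0 0 0 0 .3;-.0065 .0585 0 0 0 0 .3;-.0065 .0585 0 0 0 0 .3;-.0065 .0585 0 0 0 0 .3;0 0 0 0 0 0 .3;0 0 0 0 0 0 .3;0 0 0 0 0 0 .3'
python3 - <<'E'
from h import *
go([.6405,.2957,.031],[180,0,94.65])
E
```

```text
t: 37.45
tool_pos: [0.4065, 0.3031, 0.1442]
tcp_rot: [3.133, -0.002, 1.653]
contact_force: [-0.7, 0.2, -0.5]
gripper_width: 0.0557
grip_force: 0.0
cap [0.4057 0.3019 0.0254] circ [0.4053 0.3011] 0.0154 px [251. 190.] 707
cap [0.3752 0.2701 0.0253] circ [0.3753 0.2698] 0.015 px [218. 218.] 664
cap [0.6287 0.2977 0.0325] circ [0.6342 0.2957] 0.013 px [482. 215.] 78
shift [-0.0252  0.2338  0.003 ] turn [ 0.29 -0.04  0.01] now [0.4055 0.3018 0.1419] [ 1.7971e+02 -4.0000e-02  9.4660e+01]
t: 38.38
tool_pos: [0.6379, 0.2949, 0.1393]
tcp_rot: [-3.141, 0.0, 1.655]
contact_force: [-0.5, -0.4, 0.1]
gripper_width: 0.0554
grip_force: 0.0
shift [0.0007 0.0028 0.1083] turn [-0.04  0.02  0.15] now [0.6379 0.2949 0.1393] [-1.7996e+02  2.0000e-02  9.4800e+01]
```

Caps 1 and 2 are both in their cells. Now tube 2.

```bash

python3 -m handwheel '.0007 .0028 .02 0 0 .1 .3;0 0 .045 0 0 0 .3;0 0 .0433 0 0 0 .3;0 0 0 0 0 0 .3;0 0 0 0 0 0 -.2;0 0 0 0 0 0 -1;0 0 0 0 0 0 -1;0 0 0 0 0 0 -1;0 0 0 0 0 0 -1;0 0 0 0 0 0 -1' 50
python3 -m handwheel '0 0 -.03 0 0 0 -1;0 0 -.04 0 0 0 -1;0 0 -.06 0 0 0 -1;0 0 0 0 0 0 -1;0 0 0 0 0 0 -1'
python3 - <<'E'
from h import *
go([.5931,-.1451,.16],[180,0,94.65])
E
```

```text
t: 39.62
tool_pos: [0.6434, 0.296, 0.0335]
tcp_rot: [3.138, -0.001, 1.651]
contact_force: [-1.5, 0.7, 7.3]
gripper_width: 0.026
grip_force: 49.9
t: 40.25
tool_pos: [0.6422, 0.2946, 0.1609]
tcp_rot: [3.141, 0.001, 1.65]
contact_force: [-0.4, -0.5, -2.0]
gripper_width: 0.026
grip_force: 49.5
shift [-0.4344 -0.084   0.0012] turn [ 0.03  0.05 -0.08] now [0.6422 0.2946 0.1609] [1.7997e+02 5.0000e-02 9.4570e+01]
```

```bash

python3 -m handwheel '-.0543 -.0105 0 0 0 0 -1;-.0543 -.0105 0 0 0 0 -1;-.0543 -.0105 0 0 0 0 -1;-.0543 -.0105 0 0 0 0 -1;-.0543 -.0105 0 0 0 0 -1;-.0543 -.0105 0 0 0 0 -1;-.0543 -.0105 0 0 0 0 -1;-.0543 -.0105 0 0 0 0 -1;0 0 0 0 0 0 -1;0 0 0 0 0 0 -1;0 0 0 0 0 0 -1;0 0 0 0 0 0 -1'
python3 - <<'E'
from h import *
go([.5931,-.1451,.0685],[180,0,94.65]);print(env.get_obs()['grip_force'])
P,im,d=snap('w13');marks('w13',['shelf_grip','lens_a_mid'],P,d)
E
```

```text
t: 41.75
tool_pos: [0.5933, -0.143, 0.1608]
tcp_rot: [-3.141, -0.0, 1.653]
contact_force: [-0.4, -0.3, -0.7]
gripper_width: 0.026
grip_force: 49.6
shift [-0.0021 -0.0003  0.0923] turn [-0.01 -0.01  0.07] now [ 0.5933 -0.143   0.1608] [-1.7999e+02 -1.0000e-02  9.4720e+01]
49.6117240190506
w13 shelf_grip 0.64 [205.2 221.7] depth [ 0.552 -0.171  0.062]
w13 lens_a_mid 0.73 [254.  246.2] depth [ 0.593 -0.133  0.174]
```

```bash

python3 -m handwheel '-.0018 -.0003 .04 0 0 0 -1;0 0 .035 0 0 0 -1;0 0 0 0 0 0 -1;0 0 .01 0 0 0 -1;0 0 .006 0 0 0 -1;0 0 .001 0 0 0 -1;0 0 0 0 0 0 -1;0 0 0 0 0 0 -1'
python3 - <<'E'
from h import *
go([.5931,-.1451,.0685],[180,0,94.65])
E
```

```text
t: 42.9
tool_pos: [0.5933, -0.1467, 0.0694]
tcp_rot: [3.141, 0.001, 1.651]
contact_force: [0.5, 0.1, -1.3]
gripper_width: 0.0261
grip_force: 49.6
shift [ 0.0016 -0.0001  0.0009] turn [ 0.04  0.03 -0.08] now [ 0.5933 -0.1467  0.0694] [1.7996e+02 3.0000e-02 9.4570e+01]
```

```bash

python3 -m handwheel '.0008 0 .001 0 0 0 -1;0 0 0 0 0 0 -1;0 0 0 0 0 0 -.3;0 0 0 0 0 0 -.1;0 0 0 0 0 0 -.05;0 0 0 0 0 0 -.05;0 0 -.02 0 0 0 -.05;0 0 -.04 0 0 0 0;0 0 -.06 0 0 0 .3;0 0 0 0 0 0 .3;0 0 0 0 0 0 .3'
python3 - <<'E'
from h import *
P,im,d=snap('w14');marks('w14',['lens_a_mid','shelf_grip'],P,d)
E
python3 -m handwheel '.055 -.005 0 0 0 0 .3;.055 -.005 0 0 0 0 .3;.055 -.005 0 0 0 0 .3;.055 -.005 0 0 0 0 .3;.055 -.005 0 0 0 0 .3;.055 -.005 0 0 0 0 .3;.055 -.005 0 0 0 0 .3;.05 -.005 0 0 0 0 .3;0 0 0 0 0 0 .3;0 0 0 0 0 0 .3;0 0 0 0 0 0 .3'
python3 - <<'E'
from h import *
P,im,d=snap('w15');caps(P,im,d);go([.517,.363,.14],[180,0,94.65]);print(*map(float,fit(P,im,box(.068,.024,.01),(.4052,.3018,47.6))))
cv2.imwrite('pics/w145.png',np.hstack([cv2.resize(cv2.imread('pics/w14.png'),(400,300)),cv2.resize(im,(400,300))]))
E
```

```text
t: 44.28
tool_pos: [0.593, -0.1459, 0.1889]
tcp_rot: [3.141, 0.001, 1.651]
contact_force: [-0.3, 0.1, -0.5]
gripper_width: 0.0556
grip_force: 0.0
w14 lens_a_mid 0.74 [252.  189.2] depth [ 0.592 -0.14   0.09 ]
w14 shelf_grip 0.89 [210.3 205.8] depth [ 0.552 -0.169  0.062]
t: 45.8
tool_pos: [0.519, 0.2827, 0.1872]
tcp_rot: [-3.141, 0.001, 1.648]
contact_force: [-0.1, 0.0, 0.2]
gripper_width: 0.0555
grip_force: 0.0
cap [0.5288 0.3676 0.0631] circ [0.5251 0.3661] 0.0105 px [271.  97.] 44
shift [0.0802 0.0041 0.0473] turn [-0.04  0.07 -0.25] now [0.5191 0.2828 0.1874] [-1.7996e+02  7.0000e-02  9.4400e+01]
0.4059 0.3019 47.68 -362.6
```

View pics/w145.png

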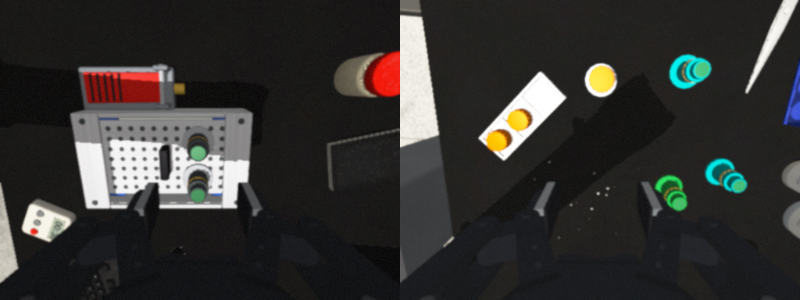

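The left half shows two bare tubes upright on the shelf beside the bar. The right half shows two caps in the tray and capped tube 3 at half-image (600,78), where bright light washes the colour out. Approaching cap 3.

```bash

python3 - <<'E'
from h import *
P,d,im=load('w15');W=cloud(P,d)
q=sel(W,im,(.48,.56,.32,.40),(.058,.07));q=q[~np.isnan(q).any(1)];print(q.mean(0),cv2.minEnclosingCircle(q[:,:2].astype(np.float32)),len(q))
E
python3 -m handwheel '.04 .002 0 0 0 -.2 .3;.04 .002 .02 0 0 0 .3;0 0 .027 0 0 0 .3;0 0 0 0 0 0 .3;0 0 0 0 0 0 .3;0 0 0 0 0 0 .3'
python3 - <<'E'
from h import *
go([.5175,.363,.057],[180,0,94.65])
E
```

```text
[0.51832224 0.36230176 0.06006706] ((0.519480288028717, 0.3631635308265686), 0.01880965568125248) 915
t: 46.6
tool_pos: [0.517, 0.3642, 0.1422]
tcp_rot: [3.14, -0.0, 1.652]
contact_force: [0.1, -1.0, 0.9]
gripper_width: 0.0554
grip_force: 0.0
shift [-0.0013  0.0003  0.0852] turn [ 0.11 -0.02  0.02] now [0.517  0.3642 0.1422] [ 1.7989e+02 -2.0000e-02  9.4670e+01]
```

```bash

python3 -m handwheel '-.0013 .0003 0 0 0 0 .3;0 0 .043 0 0 0 .3;0 0 .0422 0 0 0 .3;0 0 0 0 0 0 .3;0 0 0 0 0 0 -.2;0 0 0 0 0 0 -1;0 0 0 0 0 0 -1;0 0 0 0 0 0 -1;0 0 0 0 0 0 -1;0 0 0 0 0 0 -1' 25
python3 -m handwheel '0 0 -.015 0 0 0 -1;0 0 -.03 0 0 0 -1;0 0 -.05 0 0 0 -1;0 0 0 0 0 0 -1;0 0 0 0 0 0 -1'
python3 - <<'E'
from h import *
P,im,d=snap('w16');W=cloud(P,d);q=W[235:265,240:265].reshape(-1,3);print(np.nanmedian(q,0));go([.4355,.3344,.14],[180,0,94.65])
E
```

```text
t: 47.85
tool_pos: [0.5175, 0.3646, 0.0581]
tcp_rot: [3.138, -0.001, 1.654]
contact_force: [-0.0, -0.9, 6.2]
gripper_width: 0.029
grip_force: 26.3
t: 48.48
tool_pos: [0.5163, 0.3631, 0.151]
tcp_rot: [3.141, 0.001, 1.654]
contact_force: [0.3, 0.5, 0.5]
gripper_width: 0.0287
grip_force: 25.6
[0.51546089 0.36709606 0.15630692]
shift [-0.0216 -0.0825  0.0102] turn [-0.05  0.07  0.11] now [0.5159 0.3628 0.1501] [-1.7995e+02  7.0000e-02  9.4760e+01]
```

```bash

python3 -m handwheel '-.0108 -.0413 0 0 0 0 -1;-.0108 -.0413 0 0 0 0 -1;0 0 .045 0 0 0 -1;0 0 .045 0 0 0 -1;0 0 0 0 0 0 -1;0 0 0 0 0 0 -1;0 0 0 0 0 0 -1'
python3 - <<'E'
from h import *
go([.4355,.3344,.0205],[180,0,94.65]);print(env.get_obs()['gripper_width'])
E
```

```text
t: 49.4
tool_pos: [0.4367, 0.336, 0.0624]
tcp_rot: [3.139, -0.001, 1.654]
contact_force: [0.2, 0.3, -0.4]
gripper_width: 0.0289
grip_force: 25.6
shift [-0.0016 -0.0014  0.0419] turn [ 0.13 -0.07  0.12] now [0.4367 0.336  0.0624] [ 1.7987e+02 -7.0000e-02  9.4770e+01]
0.028927193210511286
```

```bash

python3 -m handwheel '-.0016 -.0013 .03 0 0 0 -1;0 0 0 0 0 0 -1;0 0 .0112 0 0 0 -1;0 0 .001 0 0 0 -1;0 0 0 0 0 0 -1;0 0 0 0 0 0 -.2;0 0 0 0 0 0 -.05;0 0 0 0 0 0 -.05;0 0 -.02 0 0 0 -.05;0 0 -.05 0 0 0 0;0 0 -.05 0 0 0 .3;0 0 0 0 0 0 .3'
python3 - <<'E'
from h import *
P,im,d=snap('w17');caps(P,im,d,(.01,.04))
W=cloud(P,d);q=sel(W,im,(.40,.47,.3,.37),(.02,.04));q=q[~np.isnan(q).any(1)];print(q.mean(0),cv2.minEnclosingCircle(q[:,:2].astype(np.float32)),len(q))
go([.5175,.3636,.14],[180,0,94.65])
E
python3 -m handwheel '.0108 .0413 0 0 0 0 .3;.0108 .0413 0 0 0 0 .3;0 0 0 0 0 0 .3;0 0 0 0 0 0 .3;0 0 0 0 0 0 .3'
python3 - <<'E'
from h import *
go([.5175,.3636,.031],[180,0,94.65])
E
```

```text
t: 50.9
tool_pos: [0.4367, 0.3358, 0.1437]
tcp_rot: [3.133, -0.003, 1.654]
contact_force: [0.2, 0.1, -1.5]
gripper_width: 0.0555
grip_force: 0.0
cap [0.436  0.3339 0.0254] circ [0.4363 0.3336] 0.0153 px [251. 191.] 708
cap [0.4061 0.3023 0.0253] circ [0.4059 0.3018] 0.015 px [219. 218.] 668
cap [0.369  0.2793 0.0245] circ [0.368  0.2783] 0.0094 px [183. 236.] 94
[0.42946148 0.32520707 0.02456743] ((0.42587488889694214, 0.32009631395339966), 0.03131317347288132) 1038
shift [0.0223 0.0839 0.0018] turn [ 0.28 -0.06  0.13] now [0.4357 0.3344 0.1414] [ 1.7972e+02 -6.0000e-02  9.4780e+01]
t: 51.58
tool_pos: [0.5138, 0.3616, 0.1383]
tcp_rot: [-3.141, 0.001, 1.655]
contact_force: [-0.3, -0.8, -0.3]
gripper_width: 0.0557
grip_force: 0.0
shift [0.0018 0.0039 0.1073] turn [-0.04  0.06  0.2 ] now [0.5138 0.3616 0.1383] [-1.7996e+02  6.0000e-02  9.4850e+01]
```

```bash

python3 -m handwheel '.0018 .0039 .02 0 0 .2 .3;0 0 .045 0 0 0 .3;0 0 .0423 0 0 0 .3;0 0 0 0 0 0 .3;0 0 0 0 0 0 -.2;0 0 0 0 0 0 -1;0 0 0 0 0 0 -1;0 0 0 0 0 0 -1;0 0 0 0 0 0 -1;0 0 0 0 0 0 -1' 50
python3 -m handwheel '0 0 -.03 0 0 0 -1;0 0 -.04 0 0 0 -1;0 0 -.06 0 0 0 -1;0 0 0 0 0 0 -1;0 0 0 0 0 0 -1'
python3 - <<'E'
from h import *
go([.5055,-.1793,.16],[180,0,94.65])
E
```

```text
t: 52.82
tool_pos: [0.5198, 0.365, 0.0334]
tcp_rot: [3.139, -0.001, 1.651]
contact_force: [-1.0, -0.7, 7.0]
gripper_width: 0.0264
grip_force: 49.9
t: 53.45
tool_pos: [0.5188, 0.3632, 0.1608]
tcp_rot: [3.141, 0.001, 1.65]
contact_force: [0.2, -0.7, -1.3]
gripper_width: 0.0264
grip_force: 49.6
shift [-0.5398 -0.0564  0.0015] turn [ 0.02  0.07 -0.1 ] now [0.5188 0.3632 0.1608] [1.7998e+02 7.0000e-02 9.4550e+01]
```

```bash

python3 -m handwheel '-.054 -.0056 0 0 0 0 -1;-.054 -.0056 0 0 0 0 -1;-.054 -.0056 0 0 0 0 -1;-.054 -.0056 0 0 0 0 -1;-.054 -.0056 0 0 0 0 -1;-.054 -.0056 0 0 0 0 -1;-.054 -.0056 0 0 0 0 -1;-.054 -.0056 0 0 0 0 -1;-.054 -.0056 0 0 0 0 -1;-.054 -.0056 0 0 0 0 -1;0 0 0 0 0 0 -1;0 0 0 0 0 0 -1'
python3 -m handwheel '0 0 0 0 0 0 -1;0 0 0 0 0 0 -1'
python3 - <<'E'
from h import *
go([.5055,-.1793,.0685],[180,0,94.65]);print(env.get_obs()['grip_force'])
E
```

```text
t: 54.95
tool_pos: [0.505, -0.1784, 0.1597]
tcp_rot: [-3.139, -0.002, 1.65]
contact_force: [-0.3, 0.8, -1.1]
gripper_width: 0.0256
grip_force: 49.6
t: 55.2
tool_pos: [0.5061, -0.1776, 0.1611]
tcp_rot: [-3.141, 0.0, 1.653]
contact_force: [0.1, -0.0, -1.0]
gripper_width: 0.026
grip_force: 49.6
shift [-0.0016 -0.0007  0.0926] turn [-0.02  0.01  0.05] now [ 0.5061 -0.1776  0.1611] [-1.7998e+02  1.0000e-02  9.4700e+01]
49.57893133163452
```

```bash

python3 -m handwheel '-.0012 -.0007 .04 0 0 0 -1;0 0 .035 0 0 0 -1;0 0 0 0 0 0 -1;0 0 .01 0 0 0 -1;0 0 .006 0 0 0 -1;0 0 .001 0 0 0 -1;0 0 0 0 0 0 -1;0 0 .0008 0 0 0 -1;0 0 0 0 0 0 -1'
python3 - <<'E'
from h import *
go([.5055,-.1793,.0685],[180,0,94.65])
E
```

```text
t: 56.32
tool_pos: [0.5055, -0.1803, 0.0686]
tcp_rot: [3.141, 0.0, 1.65]
contact_force: [0.0, 0.0, -2.0]
gripper_width: 0.0264
grip_force: 49.6
shift [0.001  0.     0.0001] turn [ 0.01  0.02 -0.09] now [ 0.5055 -0.1803  0.0686] [1.7999e+02 2.0000e-02 9.4560e+01]
```

```bash

python3 -m handwheel '0 0 .001 0 0 0 -1;0 0 0 0 0 0 -1;0 0 0 0 0 0 -.3;0 0 0 0 0 0 -.1;0 0 0 0 0 0 -.05;0 0 0 0 0 0 -.05;0 0 -.02 0 0 0 -.05;0 0 -.04 0 0 0 0;0 0 -.06 0 0 0 -1;0 0 -.04 0 0 0 -1;0 0 0 0 0 0 -1;0 0 0 0 0 0 -1'
python3 - <<'E'
from h import *
P,im,d=snap('w18');marks('w18',['shelf_grip','lens_a_mid','pedal_pad'],P,d)
go([.4784,-.0842,.09],[180,0,94.65])
im2,_=env.read_camera('top')
cv2.imwrite('pics/w18b.png',np.hstack([cv2.resize(im,(400,300)),cv2.resize(im2[110:320,100:380],(400,300))]))
E
```

```text
t: 57.82
tool_pos: [0.5053, -0.1801, 0.2278]
tcp_rot: [3.142, 0.001, 1.651]
contact_force: [0.0, -0.6, -1.1]
gripper_width: -0.0001
grip_force: 0.0
w18 shelf_grip 0.56 [296.6 177.3] depth [ 0.554 -0.175  0.064]
w18 lens_a_mid 0.84 [335.5 154.3] depth [ 0.585 -0.143  0.088]
w18 pedal_pad 0.64 [332.7 200.1] depth [ 0.591 -0.192  0.086]
w18 pedal_pad 0.59 [237.9  87.7] depth [ 0.482 -0.087  0.053]
shift [ 0.0974 -0.0184  0.1365] turn [-0.1  -0.06 -0.07] now [ 0.5048 -0.1799  0.2264] [-1.799e+02 -6.000e-02  9.458e+01]
```

View pics/w18b.png

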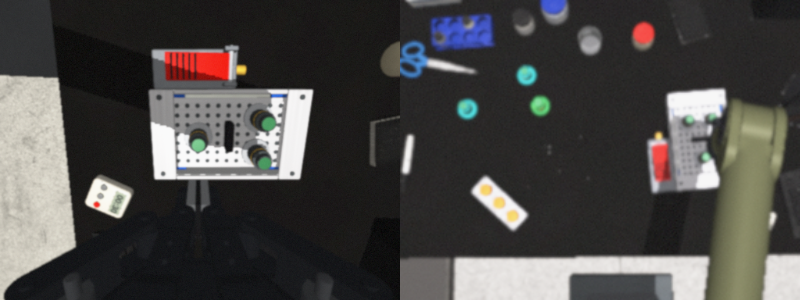

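The left half shows three bare tubes upright on the shelf; the right half shows three caps in the three tray cells. Checking that the shelf is still centred and moving over the pedal.

```bash

python3 -m handwheel '.048 -.0088 0 0 0 0 -1;.0485 -.0088 0 0 0 0 -1;0 0 .045 0 0 0 -1;0 0 .045 0 0 0 -1;0 0 .04 0 0 0 -1;0 0 0 0 0 0 -1;0 0 0 0 0 0 -1;0 0 0 0 0 0 -1'
python3 - <<'E'
from h import *
go([.479,-.0852,.0617],[180,0,94.65])
P,d,im=load('w18');r=fit(P,im,box(.006,.022,.063),(.5504,-.1757,4.65));print(*map(float,r));o=fit(P,im,box(.113,.067,.056),(.5504,-.1757,4.65));print(*map(float,o))
print(R.from_euler('z',-o[2],degrees=True).apply([r[0]-o[0],r[1]-o[1],0]))
E
```

```text
t: 59.08
tool_pos: [0.4816, -0.0857, 0.0992]
tcp_rot: [3.139, 0.002, 1.65]
contact_force: [-0.3, 0.8, -0.8]
gripper_width: 0.0001
grip_force: 0.0
shift [ 0.0008 -0.0027  0.0375] turn [ 0.16  0.1  -0.09] now [ 0.4816 -0.0857  0.0992] [1.7984e+02 1.0000e-01 9.4560e+01]
0.5489 -0.1736 6.59 -228.8
0.55 -0.1751 4.57 -335.0
[-0.00097699  0.00158288  0.        ]
```

```bash

python3 -m handwheel '.0008 -.0027 .03 0 0 0 -1;0 0 .0075 0 0 0 -1;0 0 .006 0 0 0 -1;0 0 .006 0 0 0 -1;0 0 .006 0 0 0 -1;0 0 .002 0 0 0 -1;0 0 0 0 0 0 -1;0 0 0 0 0 0 -1;0 0 0 0 0 0 -1'
```

```text
t: 60.2
tool_pos: [0.4786, -0.0851, 0.0437]
tcp_rot: [-3.141, 0.003, 1.65]
contact_force: [-13.9, 1.3, 36.2]
gripper_width: -0.0001
grip_force: 18.5
```

The pedal is on its stop: 36 N against the 5–6 N needed. Easing off slightly, then releasing.

```bash

python3 -m handwheel '0 0 -.0008 0 0 0 -1;0 0 0 0 0 0 -1;0 0 0 0 0 0 -1'
python3 -m handwheel '0 0 -.01 0 0 0 -1;0 0 -.02 0 0 0 -1;0 0 -.05 0 0 0 -1;0 0 -.06 0 0 0 -1;0 0 -.04 0 0 0 -1;0 0 0 0 0 0 -1;0 0 0 0 0 0 -1;0 0 0 0 0 0 -1'
python3 - <<'E'
from h import *
P,im,d=snap('w19');marks('w19',['pedal_pad','lens_a_mid','shelf_grip'],P,d)
ti,dt=env.read_camera('top');caps(env.camera_params('top'),ti,dt,(.015,.04))
cv2.imwrite('pics/w19b.png',np.hstack([cv2.resize(im,(400,300)),cv2.resize(ti[110:320,100:380],(400,300))]))
E
```

```text
t: 60.58
tool_pos: [0.4784, -0.0851, 0.0439]
tcp_rot: [-3.141, 0.003, 1.651]
contact_force: [-11.1, 0.5, 31.9]
gripper_width: 0.0001
grip_force: 15.8
t: 61.58
tool_pos: [0.4766, -0.0846, 0.2195]
tcp_rot: [-3.14, -0.001, 1.651]
contact_force: [0.6, -0.0, 0.2]
gripper_width: -0.0001
grip_force: 0.0
w19 pedal_pad 0.84 [256.  183.1] depth [ 0.48  -0.09   0.055]
w19 lens_a_mid 0.88 [349.  241.1] depth [ 0.586 -0.14   0.081]
w19 shelf_grip 0.94 [309.8 252.3] depth [ 0.55  -0.167  0.062]
```

View pics/w19b.png

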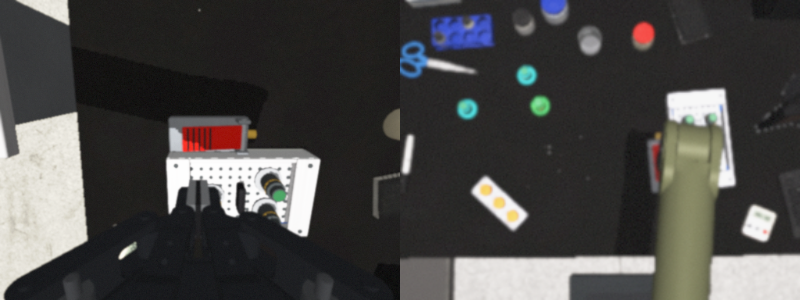

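The pedal is up again (pad z 55 mm), the caps and tubes are in place, and the arm is clear. Handing in.

```bash
python3 -c "
from rig import env
print(env.hand_in())"
```

```text
the job is handed in; nothing more can be done
None
```

I handed the job in at about 62 s of the 208 s allowed: shelf seated and centred, all three caps in tray cells, three bare tubes upright on the shelf, pedal pressed to its stop and back up; the hand-in returned no verdict.

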